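Lock the magnetic pick-up pole and hang it behind its gravity keeper

ROBOT

A 6-joint arm with a two-finger parallel gripper is mounted at the origin on the work surface. World frame = base frame: x ahead of the robot, y to its left, z up, the work surface at z = 0. Lengths are in m, angles in degrees, forces in N, time in s.
With the tool pointing down it reaches from about 0.4 to 0.825 m from the base axis. Payload 7 kg.
Tool frame: the origin (TCP) lies on the centre line of the jaws, within the pads' length; the fingertips stand 17 mm ahead of it and the grasp point (between the pads) lies 2 mm behind it; z points along the fingers, y is the direction in which the jaws open and shut (so a half turn about z gives the same grasp; the last joint's range is limited). The gripper opens to 88 mm and grips with 3 to 60 N. Pads are 19 mm wide; open, the fingers measure 130 mm over their backs; the gripper's body (78 mm by 193 mm) begins 47 mm behind the grasp point.
Start: joints at [-54.024, 20.546, 0.682, 0, -70.136, -16.507], TCP at [0.225, -0.636, 0.244] pointing down, gripper open.
Joint ranges: [-176.03, 176.03], [-82.01, 121.73], [-58.28, 71.71], [-173.87, 95.51], [-174.79, -0.11], [-173.66, 173.66]. Speed limits (degrees/s): [136.94, 136.94, 172.46, 180, 180, 180].

INTERFACE

Orientations are given as [roll, pitch, yaw] about the fixed x, y, z axes, in that order (R = Rz(yaw) Ry(pitch) Rx(roll)).
In Python, from plant import telemetry, vision, close_job, recognise, silhouettes, place_of gives the robot as it stands.
- The arm moves only by the shell command python3 -m handwheel 'ROWS'. ROWS is JSON, a list that holds one entry, the list of rows, each a list of 5 numbers: the shift along the tool's x, y, z in m, then the turn about the tool's z in rad, then the closure, from 0 (fully open) to 1 (shut). In form: [[[tx, ty, tz, yaw, gripper], ...]]. A call has 1 to 20 rows; each row shifts and turns the commanded pose from where the row before left it, along the tool's axes as they then stand; what a row does not reach is not made up. A row lasts 1/12 s, in which the tool goes at most 41.7 mm and 7.16 degrees, less where a joint would pass 70% of its speed; a pose out of reach is approached as far as the arm can. A call with a gripper value outside its range is refused whole. The fingers move at their own pace and stop on an object; the grip force is fixed at half the most. Time passes only in rows, so rows that do not move let the fingers close. It gives the time, the measured TCP pose, the force and the opening at its end, in the units of the state.
- telemetry.get_obs(): the state, without advancing time (a new reading comes with each control period).
- vision.snapshot(name): name is "scene" or "top" or "wrist"; returns a dict with "color" (400x640x3 uint8, red, green, blue), "mtx" (3x3 intrinsics, pixels), "cam_to_world" (4x4, takes a point from camera to world coordinates); the wrist camera has in their place "tool_from_camera" (4x4, takes a point from camera to tool coordinates, whose origin is the TCP and whose axes are the flange's). Camera axes: x right, y down, z forward; pixel columns grow to the right and rows downward; lengths in m; the calibration is good to about 2 mm. A picture is of the moment at which its call begins: read the wrist's pose just before it. There is no depth.
- close_job(): hands the job in, once; it reports no verdict.
Trained networks look in a picture, given as the dict that the camera call returned (one of the last four; its "shot" number tells which), for a name from the list of things; names that differ only in an ending like _2 or _b are one class to them, and where a whole thing is asked for, a point or a joint stands for the part that bears it (a point fixed in the world has none). Each returns a list of dicts, best first, with "conf" (0 to 1); they miss things now and then, are a little off and sometimes report something else, mostly with a low value. They report only what shows in the picture. A call takes as long as a camera call.
- recognise(name, picture): "xy" ([column, row] in pixels, amid what is visible of it).
- silhouettes(name, picture): "region" (400x640 bool, what is visible of it) and "xy" ([column, row] in pixels, amid what is visible of it).
- place_of(name, picture): "xy" ([column, row] in pixels: a listed point, or the origin of a listed thing).
The state is a dict: "clock": time; "joint_pos": joint angles; "qvel": joint speeds; "tau": joint torques, N m; "tool_pos": TCP position; "orientation": TCP orientation; "force": force on the tool from outside, world axes, zero at the start; "moment": the same for the moment, N m; "opening": finger opening in m.
Only numpy, scipy, OpenCV 4.12 (cv2) and the standard library are available. Lean on these libraries where they do the work, as an engineer would, in place of code of your own. Each camera call takes 0.05 s, during which the arm holds its last target.

TASK

Flip the red cam lever of the pick-up pole fully shut while the pole still lies in its sloping rest, so that the tube cannot slide out. Then carry the pole, without dropping it, to the tool stand and hang it by its yellow eye on the free steel peg: push the eye along the peg, without forcing it, until the orange keeper has swung up over it and dropped shut behind it, and leave the pole hanging there upright and still. Leave the rover, the brick bin and the hand remote where they are.

Things in the scene. Friction and masses are not known exactly. Their poses are not given: they have to be found in the camera images.
- mag_pole: Magnetic pick-up pole, 210 mm, 0.3 kg, loose. Origin = pole_grip, on its axis. z: to the eye end (up when hung); -x: red lever side. Along z (mm): red magnet head 32 diameter -74 to -60; inner tube 20 dia; black collar, 28 wide in y, 32 in x, -46 to -18; blue tube 28 dia to +35; rubber handle 28 dia to +79; cap to +85; eye centre +113.
- pole_grip (a point): Where to grip the pole, across its y: on its axis, on the blue tube just above the collar (28 mm across). Axes as the pole's.
- pole_eye (a point): Centre of the yellow eye at the pole's upper end: a ring 40 mm outside and 24 mm inside diameter, 8 mm thick; its hole runs along the pole's x.
- lever_pivot (a point): Pivot of the red cam lever, on the collar at pole x -21, y 0, z -34 mm. Axes as the pole's.
- lever_tip (a point): Outer end of the red cam lever, on its centre line, 58 mm from the pivot (lever 15 mm wide, 6 mm thick).
- pole_lever (a joint): Red cam lever, rad. 0: open, square off the pole (along pole -x). 1.571: shut, flat along the tube towards the eye; it turns about pole +y. Loose up to about 0.2, then stiff (about 1 to 1.5 N at the tip); past dead centre at 1.05 it snaps shut by itself and stays. Shut, it clamps the inner tube.
- pole_tube (a joint): How far the inner tube with the magnet head has slid out of the pole, m: 0 fully in (as it starts), at most 0.03. It drags with about 3 N.
- pole_rest: White rest with orange V supports, fixed, 190 x 100 mm; origin at its underside's centre. The pole lies along its x-z plane, leaning 45 degrees to +x (eye up and away from the robot, lever side up and towards it), pole_grip 92 mm above the origin, head on a stop. The V supports lie behind the handle (pole z +50 to +74 mm) and the head; the tube between is free all round.
- tool_stand: Portable steel tool stand, fixed. Pegs stick out along its -x (to the robot). Origin on the table, below the free hook (y = 0). Post 20 mm square at x 26, y 85 mm; crossbar 285 mm high from y -40 to 210 mm; base 200 x 200 mm; blue loop up to 331 mm. At y = +170 mm a like hook where a small mallet (fixed, head 62 mm long) already hangs.
- peg_root (a point): Free hook: where the peg's axis meets the steel back plate (40 mm wide, 247 to 305 mm high). Axes as the stand's. Round peg, 10 mm diameter, 50 mm long, along -x, rising 5 degrees to its tip. The pole goes on upright, lever side to -x; hung, the eye's centre is 6 to 7 mm below the peg's axis. Behind the pole, below the plate, all is free.
- peg_tip (a point): Centre of the free peg's tip, 50 mm from the plate, 266 mm above the table.
- keeper (a joint): Orange keeper of the free hook, rad: 30 g plate 24 wide, 25 long, on a pin 42 mm out from the plate and 36 mm above peg_root, between steel arms (lower edges 30 mm above peg_root). 0: plumb, edge 2 mm over the peg; it cannot swing outwards, only to the plate and up (positive). The eye pushed along the peg lifts it; it drops when the eye's centre is within 15 mm of the plate.
- rover: Bystander: small student-built rover, 115 x 88 x 61 mm, loose; origin under its middle.
- brick_bin: Bystander: clear bin of bricks, 110 x 85 x 45 mm, loose; origin under its middle.
- remote_box: Bystander: white hand remote, 60 x 110 x 32 mm, loose; origin under its middle.

How it is judged (in metres and radians):
On the way, in this order (a step that is already met when the one before it is completed fails the run):
1. the red lever is fully shut with the pole still in its rest (value of joint pole_lever above 1.45 rad and distance of pole_grip from where it was at the start of the episode below 0.02 m), for 0.2 s.
2. the eye, on the peg, has swung the keeper up (value of joint keeper above 0.4 rad and x of pole_eye in the frame of peg_root above -0.045 m and distance between pole_eye and peg_root below 0.048 m), for 0.05 s.
At the end, for the whole second after the job is handed in: Eye seated on the peg, its centre 0 to 30 mm from the steel plate; orange keeper down (under 0.15 rad); red lever shut (over 1.45 rad); tube in (under 4 mm); pole within 0.2 rad of upright, at rest and released; bystanders within 25 mm of their places (x of pole_eye in the frame of peg_root between -0.03 and 0 m and y of pole_eye in the frame of peg_root between -0.012 and 0.012 m and z of pole_eye in the frame of peg_root between -0.013 and 0 m and value of joint keeper below 0.15 rad and value of joint pole_lever above 1.45 rad and value of joint pole_tube below 0.004 m and angle between mag_pole's own z axis and vertical below 0.2 rad and linear speed of mag_pole below 0.05 m/s and angular speed of mag_pole below 0.5 rad/s); the robot touches nothing.
It fails at once if the rover, the brick bin or the hand remote is shifted by more than 25 mm (distance of any of rover, brick_bin, remote_box from where it was at the start of the episode above 0.025 m).
It fails at once if the pole is dropped on the table (it strikes it with more than 12 N) (contact force between mag_pole and table above 12 N).
It fails at once if the pole is forced against the tool stand with more than 40 N (contact force between mag_pole and tool_stand above 40 N).
It also fails if it takes over 64 s, if anything falls off the work surface, if the arm or the gripper's body presses on something with over 40 N, if the wrist force passes 120 N, or if a joint passes its speed limit or range.

## Working session

There is one attempt and no reset: what is moved stays moved. The work goes in short steps, Python scripts to look and compute and a shell command to move; the robot and the scene stay as the last step left them, time stands still between calls to the robot, and variables do not carry over. Pictures are saved under pics/ and viewed, and the job is handed in when it is done.

```bash
ls; mkdir -p pics; python3 - <<'E'
from plant import telemetry, vision
import cv2
print(telemetry.get_obs())
for n in ("scene","top","wrist"):
    p=vision.snapshot(n); cv2.imwrite(f"pics/{n}0.png",p["color"][:,:,::-1]); print(n,{k:v for k,v in p.items() if k!="color"})
E
```

```text
pics
{'clock': 0.0, 'joint_pos': array([-5.40235469e+01,  2.05908871e+01,  6.31973701e-01, -2.30144897e-02,
       -7.01375512e+01, -1.65077791e+01]), 'qvel': array([ 0.03564229, -0.06794461, -0.06437464, -0.09558441,  0.06569005,
       -0.02575076]), 'tau': array([-2.56829720e-03, -5.82714701e+01,  2.93046731e+01,  6.99692845e+00,
        6.77647971e-03, -1.25423503e-04]), 'tool_pos': array([ 0.22479988, -0.6359402 ,  0.2426061 ]), 'orientation': array([ 1.79901363e+02, -6.66985062e-03, -1.60539158e+02]), 'force': array([-0.0804141 ,  0.45000747, -0.2547523 ]), 'moment': array([ 0.00192739,  0.02861315, -0.01389885]), 'opening': 0.08771478186664754}
scene {'mtx': array([[373.029593  ,   0.        , 311.59838066],
       [  0.        , 373.029593  , 200.64748957],
       [  0.        ,   0.        ,   1.        ]]), 'cam_to_world': array([[ 0.25313003,  0.75618363, -0.60341653,  0.97808779],
       [ 0.96742611, -0.20008078,  0.15509484, -0.09701732],
       [-0.00345187, -0.62302007, -0.78219823,  0.70705057],
       [ 0.        ,  0.        ,  0.        ,  1.        ]]), 'shot': 1
[... 283 characters left out ...]
04057823, -0.01902346],
       [-0.0414891 , -0.11185088, -0.99285852,  1.0514393 ],
       [ 0.        ,  0.        ,  0.        ,  1.        ]]), 'shot': 2}
wrist {'mtx': array([[338.95991955,   0.        , 319.19010507],
       [  0.        , 338.95991955, 198.89520126],
       [  0.        ,   0.        ,   1.        ]]), 'tool_from_camera': array([[-5.58208448e-04, -9.67309907e-01, -2.53596592e-01,
         6.91653336e-02],
       [ 9.99999811e-01, -6.05144115e-04,  1.07073819e-04,
         3.95694376e-04],
       [-2.57036052e-04, -2.53596484e-01,  9.67310063e-01,
        -1.41300183e-01],
       [ 0.00000000e+00,  0.00000000e+00,  0.00000000e+00,
         1.00000000e+00]]), 'shot': 3}
```

View pics/scene0.png

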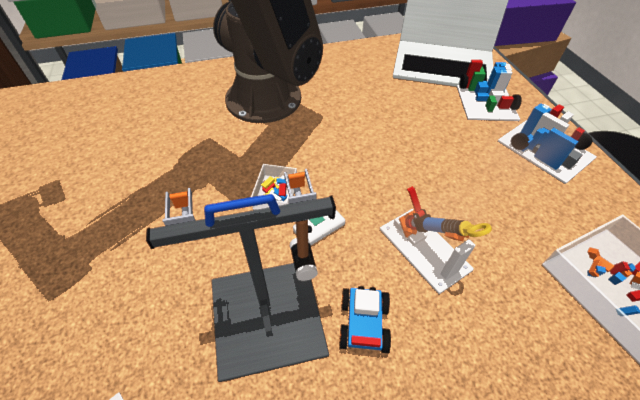

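View pics/top0.png

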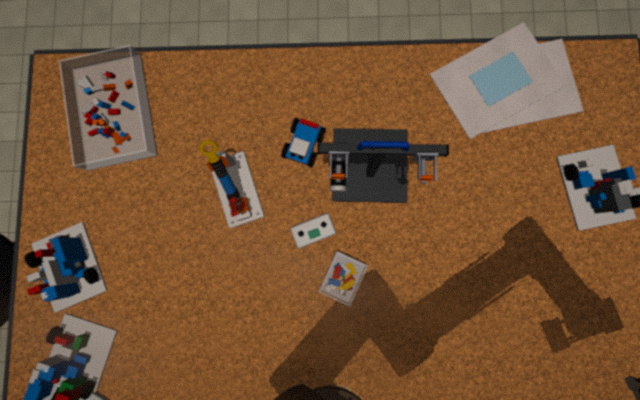

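View pics/wrist0.png

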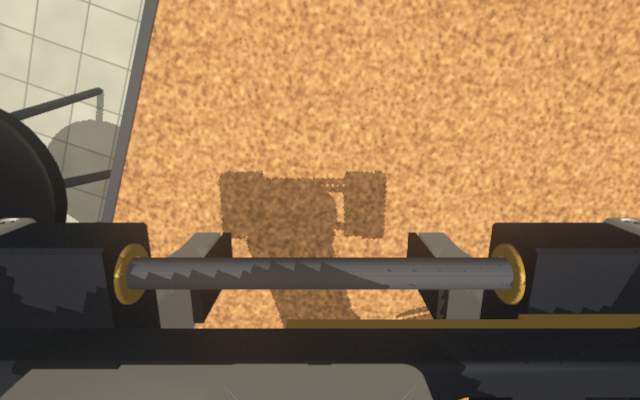

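The scene view shows the pole in its rest at about (440,230), with the red lever up at (413,200). The stand is at about (260,290), its crossbar running from (150,237) to (335,205), and the rover is at (367,320). In the top view the rest is at (235,190) and the stand at (370,165). The tool can only stay vertical. Next I'll triangulate.

```bash
cat > h.py <<'E'
import numpy as np, cv2
from scipy.optimize import least_squares
from scipy.spatial.transform import Rotation as Ro
from plant import telemetry, vision, recognise, silhouettes, place_of
def shot(n):
    o=telemetry.get_obs(); p=vision.snapshot(n)
    if n=="wrist":
        T=np.eye(4); T[:3,:3]=Ro.from_euler('xyz',o["orientation"],degrees=True).as_matrix(); T[:3,3]=o["tool_pos"]
        p["M"]=T@p["tool_from_camera"]
    else: p["M"]=p["cam_to_world"]
    return p
def ray(p,xy):
    d=np.linalg.inv(p["mtx"])@[xy[0],xy[1],1]; d=p["M"][:3,:3]@d; return p["M"][:3,3],d/np.linalg.norm(d)
def tri(rs):
    A=sum(np.eye(3)-np.outer(d,d) for o,d in rs); b=sum((np.eye(3)-np.outer(d,d))@o for o,d in rs)
    X=np.linalg.solve(A,b); return X,[round(1000*np.linalg.norm(np.cross(X-o,d)),1) for o,d in rs]
def proj(p,X):
    c=np.linalg.inv(p["M"])@np.append(X,1); u=p["mtx"]@c[:3]; return u[:2]/u[2]
def onz(p,xy,z):
    o,d=ray(p,xy); return o+d*(z-o[2])/d[2]
def save(p,f,pts=[],crop=None,s=1):
    im=p["color"][:,:,::-1].copy()
    for q in pts: cv2.circle(im,(int(round(q[0])),int(round(q[1]))),2,(255,0,255),-1)
    if crop: im=im[crop[1]:crop[3],crop[0]:crop[2]]
    cv2.imwrite("pics/"+f,cv2.resize(im,None,fx=s,fy=s,interpolation=cv2.INTER_CUBIC))
E
python3 - <<'E'
from h import *
S=shot("scene");T=shot("top")
for n in ["pole_grip","pole_eye","lever_pivot","lever_tip","pole_rest","tool_stand","peg_root","peg_tip","rover","brick_bin","remote_box"]:
    a=place_of(n,S);b=place_of(n,T)
    print(n,[(np.round(x["xy"],1),round(x["conf"],2)) for x in a[:2]],[(np.round(x["xy"],1),round(x["conf"],2)) for x in b[:2]],end=' ')
    if a and b: print(np.round(tri([ray(S,a[0]["xy"]),ray(T,b[0]["xy"])])[0],4),tri([ray(S,a[0]["xy"]),ray(T,b[0]["xy"])])[1])
    else: print()
print(telemetry.get_obs()["clock"])
save(S,"s1.png",crop=(370,160,520,310),s=4);save(T,"t1.png",crop=(180,90,480,290),s=2.6)
E
```

```text
pole_grip [(array([434. , 223.7]), 0.87)] [(array([228.3, 189.5]), 0.75), (array([206.9, 144.4]), 0.66)] [0.615  0.2519 0.0781] [np.float64(3.1), np.float64(3.1)]
pole_eye [(array([480.1, 231.1]), 0.79)] [(array([208.7, 145.9]), 0.75)] [0.7037 0.2717 0.1714] [np.float64(0.7), np.float64(0.7)]
lever_pivot [(array([420.5, 213. ]), 0.83)] [(array([235.1, 202.3]), 0.66)] [0.5828 0.2352 0.0785] [np.float64(4.5), np.float64(4.5)]
lever_tip [(array([408.5, 189.5]), 0.77)] [(array([398.7, 182.7]), 0.63), (array([234.1, 209.5]), 0.49)] [ 0.6602 -0.0247  0.3886] [np.float64(130.3), np.float64(130.3)]
pole_rest [] [(array([232.7, 191.7]), 0.68), (array([423.2, 159.2]), 0.57)] 
tool_stand [(array([223.5, 302.2]), 0.96)] [(array([400.1, 185.7]), 0.88)] [ 0.6314 -0.1952 -0.0135] [np.float64(1.3), np.float64(1.3)]
peg_root [(array([186.7, 230.5]), 0.89), (array([408.5, 188.4]), 0.68)] [] 
peg_tip [(array([187.3, 204.5]), 0.58)] [(array([422. , 181.4]), 0.67), (array([399.6, 181.8]), 0.37)] [ 0.5996 -0.1921  0.2689] [np.float64(0.8), np.float64(0.8)]
rover [(array([361.3, 322.9]), 0.85)] [(array([300.6, 143.6]), 0.62)] [ 0.7479  0.0666 -0.0022] [np.float64(6.6), np.float64(6.6)]
brick_bin [(array([271.1, 193.2]), 0.85)] [(array([342. , 277.6]), 0.73)] [ 0.3872 -0.0417  0.0024] [np.float64(5.9), np.float64(5.9)]
remote_box [(array([317. , 226.2]), 0.89)] [(array([313. , 228.6]), 0.72)] [0.5157 0.0367 0.0104] [np.float64(2.5), np.float64(2.5)]
1.35
```

View pics/s1.png

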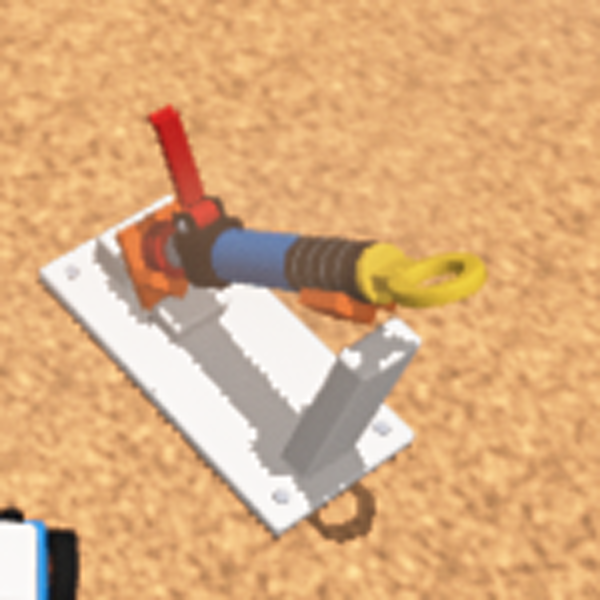

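View pics/t1.png

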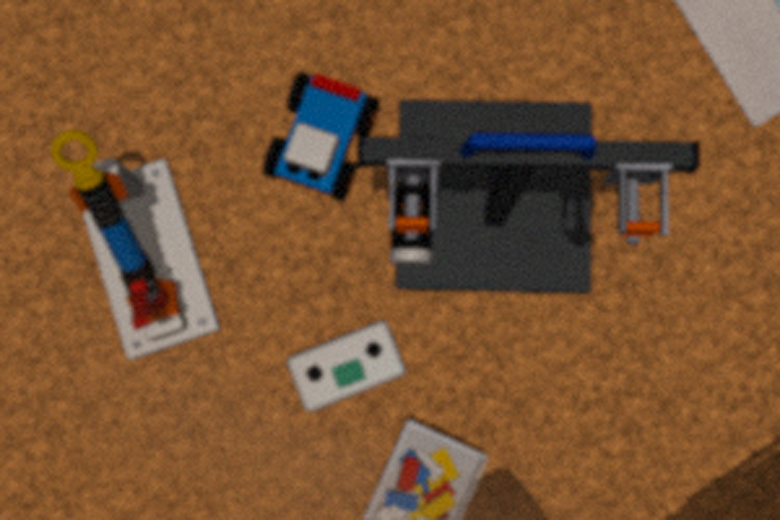

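The scene close-up shows the lever standing up, its tip near full-frame (411,188), and the pole leaning right. The eye is free beyond the handle. The top view shows the free hook's orange keeper at about (427,178) and confirms the mallet on the left hook. Next I'll fit the poses.

```bash
cat >> h.py <<'E'
PT={"pole_grip":(0,0),"pole_eye":(0,.113),"lever_pivot":(-.021,-.034),"lever_tip":(-.079,-.034)}
def polept(P,n,lean=np.pi/4):
    x,y,z,yaw=P; a,b=PT[n]; s,c=np.sin(lean),np.cos(lean)
    r=a*c+b*s; h=-a*s+b*c
    return np.array([x+r*np.cos(yaw),y+r*np.sin(yaw),z+h])
def fitpole(obs,P0):
    f=lambda P:np.concatenate([(proj(p,polept(P,n))-xy) for p,n,xy in obs])
    return least_squares(f,P0,loss="soft_l1")
def standpt(P,n):
    x,y,yaw=P
    q={"peg_root":(0,0,.2616),"peg_tip":(-.0498,0,.266),"tool_stand":(0,0,0)}[n]
    return np.array([x+q[0]*np.cos(yaw)-q[1]*np.sin(yaw),y+q[0]*np.sin(yaw)+q[1]*np.cos(yaw),q[2]])
def fitstand(obs,P0):
    f=lambda P:np.concatenate([(proj(p,standpt(P,n))-xy) for p,n,xy in obs])
    return least_squares(f,P0,loss="soft_l1")
def best(n,p,X,tol=20):
    c=[r for r in place_of(n,p) if np.linalg.norm(np.array(r["xy"])-proj(p,X))<tol]
    return c[0]["xy"] if c else None
E
python3 - <<'E'
from h import *
S=shot("scene");T=shot("top")
P0=[.615,.252,.092,.22]
ob=[]
for p in (S,T):
    for n in PT:
        b=best(n,p,polept(P0,n))
        if b is not None: ob.append((p,n,b))
r=fitpole(ob,P0);print(np.round(r.x,4))
for p,n,xy in ob: print(n,p["shot"],np.round(proj(p,polept(r.x,n))-xy,1))
P0=[.645,-.195,0];ob=[]
for p in (S,T):
    for n in ("peg_root","peg_tip","tool_stand"):
        b=best(n,p,standpt(P0,n),25)
        if b is not None: ob.append((p,n,b))
r=fitstand(ob,P0);print(np.round(r.x,4))
for p,n,xy in ob: print(n,p["shot"],np.round(xy,1),np.round(proj(p,standpt(r.x,n))-xy,1))
save(S,"s2.png",[proj(S,standpt(r.x,n)) for n in ("peg_root","peg_tip")],(130,160,350,320),3.5)
E
```

```text
[0.6255 0.2462 0.0933 0.2636]
pole_grip 6 [-0.7  0.1]
pole_eye 6 [ 0.2 -0.6]
lever_pivot 6 [-3.5 -0.1]
lever_tip 6 [2.1 0.5]
pole_grip 7 [-3.1 -5.8]
pole_eye 7 [1.  2.8]
lever_pivot 7 [-0.5 -0.4]
lever_tip 7 [ 0.3 -0.1]
[ 0.6439 -0.1949  0.0165]
peg_root 6 [188.1 233.7] [-0.4 -2.1]
peg_tip 6 [186.2 204.2] [-1.6 -0.8]
tool_stand 6 [221.8 300.7] [0.6 4.6]
peg_root 7 [421.4 162.1] [ 0.  -1.8]
peg_tip 7 [426.  182.6] [-2.8  1.7]
tool_stand 7 [400.3 185.1] [-0.1 -4.7]
```

```bash
python3 -m handwheel '[[[0,0,-0.04,0,0],[0,0,-0.04,0.03,0],[0,0,-0.04,0.03,0],[0,0,-0.03,0.03,0],[0,0,0,0.03,0]]]'
```

```text
clock: 2.57
tool_pos: [0.225, -0.6383, 0.4021]
orientation: [-179.3, 0.1, -167.5]
force: [-0.4, 0.9, 0.5]
opening: 0.0879
```

View pics/s2.png

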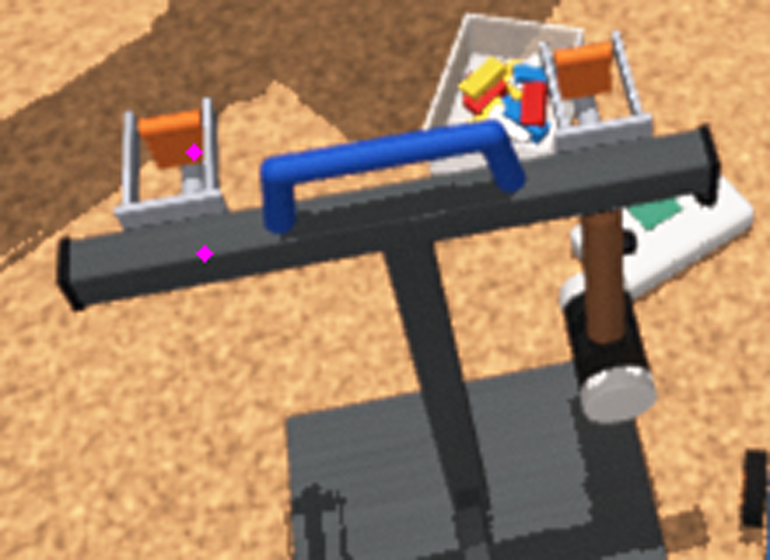

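The stand fit agrees with the picture: the peg shows at about full-frame (185,211). I'll move so the wrist camera can look at the hook on the way.

```bash
python3 -m handwheel '[[[-0.026,0.029,0,0,0],[-0.026,0.029,0,0,0],[-0.026,0.029,0,0,0],[-0.026,0.029,0,0,0],[-0.026,0.029,0,0,0],[-0.026,0.029,0,0,0],[-0.026,0.029,0,0,0],[-0.026,0.029,0,0,0],[-0.026,0.029,0,0,0],[-0.026,0.029,0,0,0],[-0.026,0.029,0,0,0],[-0.026,0.029,0,0,0],[-0.026,0.029,0,0,0],[0,0,0,0,0],[0,0,0,0,0],[0,0,0,0,0]]]'; python3 - <<'E'
from h import *
W=shot("wrist"); save(W,"w2.png",s=1.2)
for n in ("peg_root","peg_tip","tool_stand","keeper"):
    print(n,[(np.round(x["xy"],1),round(x["conf"],2)) for x in place_of(n,W)[:3]], np.round(proj(W,standpt([.6439,-.1949,.0165],n)),1) if n!="keeper" else "")
E
```

```text
clock: 3.9
tool_pos: [0.4726, -0.1946, 0.3937]
orientation: [-180.0, -0.0, -167.3]
force: [-0.9, -0.5, -0.8]
opening: 0.0876
peg_root [] [279.4 365.3]
peg_tip [(array([287.6, 326.1]), 0.56)] [288.4 323.6]
tool_stand [(array([296.9, 250.4]), 0.63)] [296.8 253.4]Traceback (most recent call last):
  File "<stdin>", line 4, in <module>
ValueError: it knows: brick_bin, lever_pivot, lever_tip, mag_pole, peg_root, peg_tip, pole_eye, pole_grip, pole_rest, remote_box, rover, tool_stand
```

View pics/w2.png

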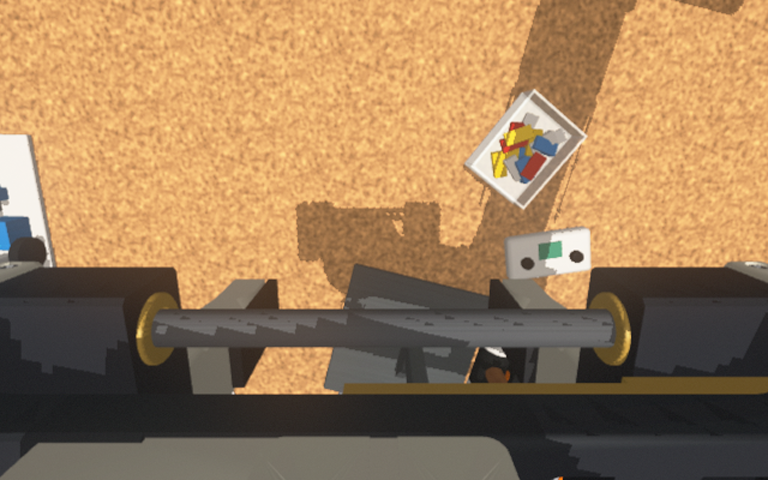

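The wrist camera looks back toward the robot, so the fingers hide the hook here. I'll move past it to get the hook in clear view.

```bash
cat > ws.py <<'E'
from h import *
import sys
W=shot("wrist")
P=[.6439,-.1949,.0165]
for n in ("peg_root","peg_tip","tool_stand"):
    print(n,[(np.round(x["xy"],1),round(x["conf"],2)) for x in place_of(n,W)[:3]], np.round(proj(W,standpt(P,n)),1))
save(W,sys.argv[1],[proj(W,standpt(P,n)) for n in ("peg_root","peg_tip")],s=1.25)
np.savez("pics/"+sys.argv[1]+".npz",M=W["M"],mtx=W["mtx"])
E
python3 -m handwheel '[[[-0.037,-0.008,0,0,0],[-0.037,-0.008,0,0,0],[-0.037,-0.008,0,0,0],[-0.037,-0.008,0,0,0],[-0.037,-0.008,0,0,0],[0,0,0,0,0],[0,0,0,0,0]]]'; python3 ws.py w3.png
python3 -m handwheel '[[[-0.035,0.022,0,0,0],[-0.035,0.022,0,0,0],[0,0,0,0,0],[0,0,0,0,0]]]'; python3 ws.py w4.png
```

```text
clock: 4.68
tool_pos: [0.6632, -0.1944, 0.39]
orientation: [179.9, -0.3, -167.5]
force: [-0.2, 0.4, -0.0]
opening: 0.0878
peg_root [(array([319.1, 173.9]), 0.56)] [323.2 175.2]
peg_tip [(array([333.5, 117. ]), 0.69)] [336.6 112.9]
tool_stand [(array([318., 137.]), 0.93)] [321.  144.7]
clock: 5.22
tool_pos: [0.7208, -0.1338, 0.3936]
orientation: [180.0, 0.0, -167.3]
force: [0.0, -0.1, -0.3]
opening: 0.0875
peg_root [(array([260.2,  83.3]), 0.57)] [263.   84.1]
peg_tip [(array([433.6, 194. ]), 0.67), (array([271. ,  12.5]), 0.64)] [273.2  12. ]
tool_stand [(array([289.,  90.]), 0.58), (array([269.4,  15.8]), 0.44)] [290.6  96.9]
```

View pics/w3.png

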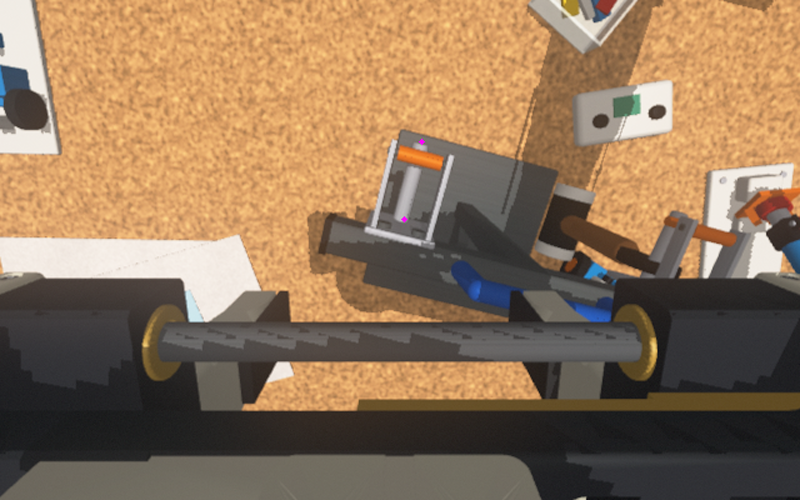

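View pics/w4.png

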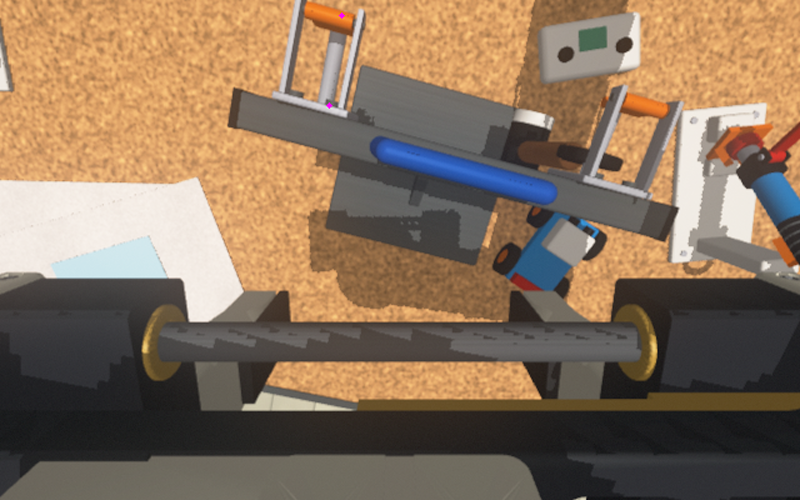

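View w3 shows the free peg running from its root at about (322,174) to its tip at about (334,117) in full-frame pixels, with the keeper over the tip. In w4 the root is at about (262,83).

```bash
python3 - <<'E'
from h import *
W=[dict(np.load(f"pics/w{i}.png.npz")) for i in (3,4)]
ob=[(W[0],"peg_root",[320.5,174]),(W[0],"peg_tip",[334,117]),(W[0],"tool_stand",[318,137]),(W[1],"peg_root",[261.5,83.3]),(W[1],"peg_tip",[271,12.5]),(W[1],"tool_stand",[289,90])]
for k in (ob,[o for o in ob if o[1]!="tool_stand"]):
    r=fitstand(k,[.644,-.195,.0165]);print(np.round(r.x,4))
    for p,n,xy in ob: print(n,np.round(proj(p,standpt(r.x,n))-xy,1))
E
```

```text
[ 0.644  -0.1972  0.0038]
peg_root [-0.1  0.7]
peg_tip [ 0.4 -4.4]
tool_stand [1.6 7.5]
peg_root [-1.5  0.3]
peg_tip [-0.  -0.9]
tool_stand [0.2 6.6]
[ 0.6444 -0.1967  0.013 ]
peg_root [0.4 1.3]
peg_tip [ 0.4 -3.9]
tool_stand [1.8 7.8]
peg_root [-0.9  0.9]
peg_tip [-0.1 -0.4]
tool_stand [0.4 6.9]
```

```bash
python3 - <<'E'
from h import *
W=[dict(np.load(f"pics/w{i}.png.npz")) for i in (3,4)]
import cv2
im=cv2.imread("pics/w4.png"); cv2.imwrite("pics/w4c.png",cv2.resize(im[60:260,220:700],None,fx=1.6,fy=1.6))
a=onz(W[1],[248.4,83.6],.305);b=onz(W[1],[492,148],.305);print(a,b,np.linalg.norm(a-b),np.arctan2(-(b-a)[0],(b-a)[1]))
E
```

```text
[ 0.6471373  -0.19679158  0.305     ] [ 0.6518175 -0.0295009  0.305    ] 0.1673561282522014 -0.027969158616648983
```

View pics/w4c.png

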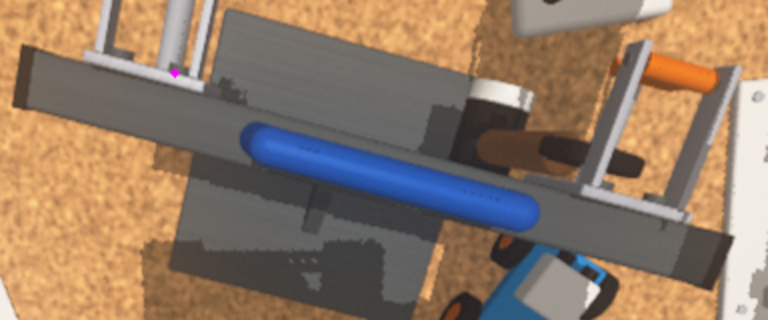

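```bash
cat > wp.py <<'E'
from h import *
import sys
W=shot("wrist"); P=[.6255,.2462,.0933,.2636]
ob=[]
for n in PT:
    print(n,[(np.round(x["xy"],1),round(x["conf"],2)) for x in place_of(n,W)[:2]], np.round(proj(W,polept(P,n)),1))
save(W,sys.argv[1],[proj(W,polept(P,n)) for n in PT],s=1.25)
np.savez("pics/"+sys.argv[1]+".npz",M=W["M"],mtx=W["mtx"])
E
python3 -m handwheel '[[[-0.0025,0.039,0,0,0],[-0.0025,0.039,0,0,0],[-0.0025,0.039,0,0,0],[-0.0025,0.039,0,0,0],[-0.0025,0.039,0,0,0],[-0.0025,0.039,0,0,0],[-0.0025,0.039,0,0,0],[-0.0025,0.039,0,0,0],[-0.0025,0.039,0,0,0],[-0.0025,0.039,0,0,0],[0,0,0,0,0],[0,0,0,0,0]]]'; python3 wp.py w5.png
python3 -m handwheel '[[[-0.03,0.03,0,0,0],[-0.03,0.03,0,0,0],[0,0,0,0,0],[0,0,0,0,0]]]'; python3 wp.py w6.png
```

```text
clock: 6.42
tool_pos: [0.6592, 0.2521, 0.394]
orientation: [180.0, 0.0, -167.3]
force: [0.3, -1.4, -0.0]
opening: 0.0876
pole_grip [(array([322.6, 134.6]), 0.86)] [320.2 138.1]
pole_eye [(array([330.4, 215.4]), 0.8), (array([192.5, 180.3]), 0.35)] [323.3 216. ]
lever_pivot [(array([318.6, 106.4]), 0.78)] [318.9 106.9]
lever_tip [(array([315.6,  68.2]), 0.55)] [317.4  69.2]
clock: 7.0
tool_pos: [0.7057, 0.3219, 0.3896]
orientation: [-179.9, -0.3, -167.4]
force: [-1.1, -0.9, -0.7]
opening: 0.0874
pole_grip [(array([274.8,  86.3]), 0.63)] [273.5  89.8]
pole_eye [(array([276.3, 164.5]), 0.68)] [269.5 163.9]
lever_pivot [(array([274.6,  56.9]), 0.92)] [272.   57.1]
lever_tip [(array([259.7,   7.7]), 0.89)] [263.9  10.6]
```

View pics/w5.png

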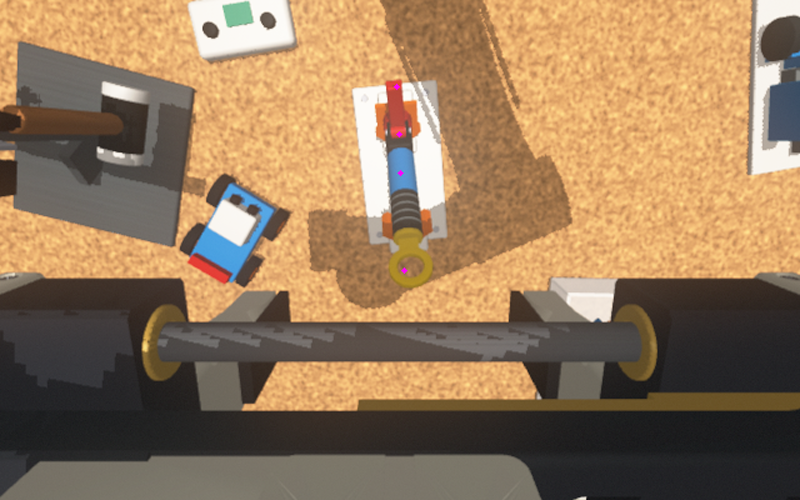

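View pics/w6.png

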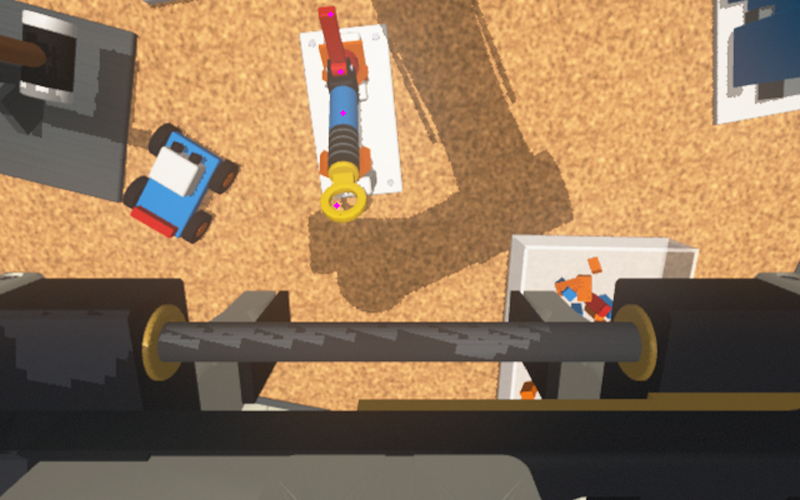

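Both wrist views agree: the eye is at full-frame (330,213) and (276,163), to the right of the first fit, so the yaw is smaller. I'll refit.

```bash
python3 - <<'E'
from h import *
W=[dict(np.load(f"pics/w{i}.png.npz")) for i in (5,6)]
d=[{"pole_grip":(322.6,134.6),"pole_eye":(329,213),"lever_pivot":(318.6,106.4),"lever_tip":(315.6,68.2)},
{"pole_grip":(274.8,86.3),"pole_eye":(275.5,163.5),"lever_pivot":(274.,56.9),"lever_tip":(260,7.7)}]
ob=[(W[i],n,xy) for i in (0,1) for n,xy in d[i].items()]
r=fitpole(ob,[.6255,.2462,.0933,.2])
print(np.round(r.x,4),np.degrees(r.x[3]))
for p,n,xy in ob: print(n,np.round(proj(p,polept(r.x,n))-xy,1))
f=lambda P:np.concatenate([(proj(p,polept([P[0],P[1],.092,P[2]],n))-xy) for p,n,xy in ob])
print(least_squares(f,[.62,.246,.2],loss="soft_l1").x)
E
```

```text
[0.6229 0.2478 0.0936 0.3196] 18.312661821573286
pole_grip [-0.8  1.8]
pole_eye [0.2 1. ]
lever_pivot [ 0.2 -1.2]
lever_tip [-0.3 -0.8]
pole_grip [0.3 1.6]
pole_eye [ 0.1 -1.9]
lever_pivot [-2.1 -1.6]
lever_tip [1.6 1. ]
[0.62290364 0.24770596 0.31917198]
```

```bash
python3 -m handwheel '[[[0,0,0,-0.1,1],[0.0345,-0.0074,0,0,1],[0.0345,-0.0074,0,0,1],[0.0345,-0.0074,0,0,1],[0.0345,-0.0074,0,0,1],[0.0345,-0.0074,0,0,1],[0.0345,-0.0074,0,0,1],[0,0,0.038,0,1],[0,0,0.038,0,1],[0,0,0.038,0,1],[0,0,0.038,0,1],[0,0,0.038,0,1],[0,0,0.038,0,1],[0,0,0,0,1],[0,0,0,0,1]]]'; python3 - <<'E'
from h import *
o=telemetry.get_obs(); P=np.array([.623,.2477,.092]);u=np.array([np.cos(.319),np.sin(.319)])
d=o["tool_pos"]-P; print("r",d[:2]@u,"lat",d[:2]@[-u[1],u[0]],"z",d[2],o["orientation"],o["clock"])
S=shot("scene");save(S,"s7.png",crop=(350,100,550,260),s=4)
E
```

```text
clock: 8.5
tool_pos: [0.5216, 0.2128, 0.1659]
orientation: [-179.9, -0.1, -161.7]
force: [-0.4, -0.5, 1.2]
opening: 0.0006
r -0.1072800197858937 lat -0.0013476515809191232 z 0.07385101854570869 [-1.79926989e+02 -1.01534570e-01 -1.61695127e+02] 8.5
```

View pics/s7.png

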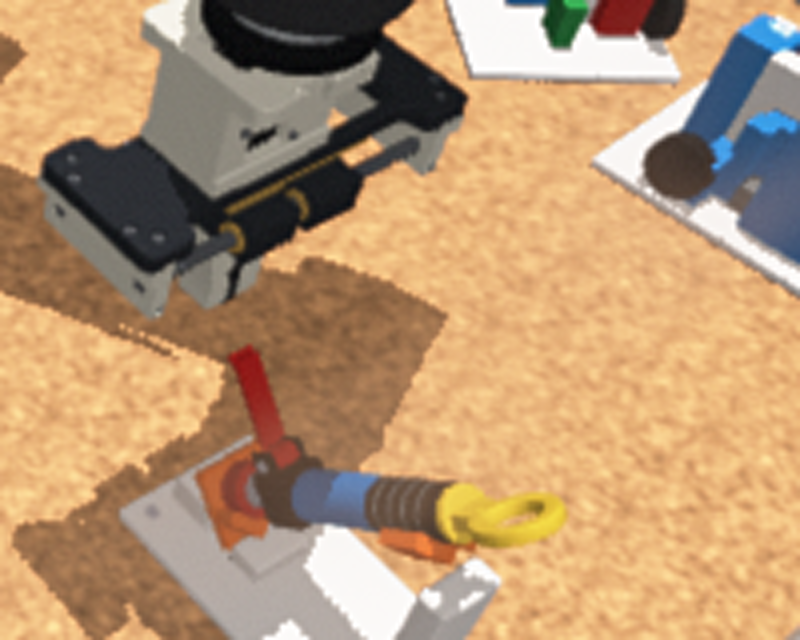

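The closed fingers are on the robot side of the lever, whose tip is at about (411,188) full-frame, and they line up with it. I'll lower and push.

```bash
python3 -m handwheel '[[[0,-0.001,0.014,0,1],[0,0,0.013,0,1],[-0.008,0,0,0,1],[-0.008,0,0,0,1],[-0.008,0,0,0,1],[-0.008,0,0,0,1],[-0.008,0,0,0,1],[0,0,0,0,1]]]'; python3 - <<'E'
from h import *
S=shot("scene");save(S,"s8.png",crop=(350,100,550,260),s=4)
E
python3 -m handwheel '[[[-0.008,0,0,0,1],[-0.008,0,0,0,1],[-0.008,0,0,0,1],[-0.008,0,0,0,1],[-0.006,0,0,0,1],[0,0,0,0,1],[0,0,0,0,1]]]'; python3 - <<'E'
from h import *
S=shot("scene");save(S,"s9.png",crop=(350,100,550,260),s=4)
E
```

```text
clock: 9.22
tool_pos: [0.563, 0.2268, 0.1415]
orientation: [180.0, 0.2, -161.7]
force: [-0.1, -0.0, 1.2]
opening: 0.0008
clock: 9.85
tool_pos: [0.5969, 0.2376, 0.1381]
orientation: [-180.0, -0.0, -161.7]
force: [-1.0, -0.1, -0.3]
opening: 0.0004
```

View pics/s8.png

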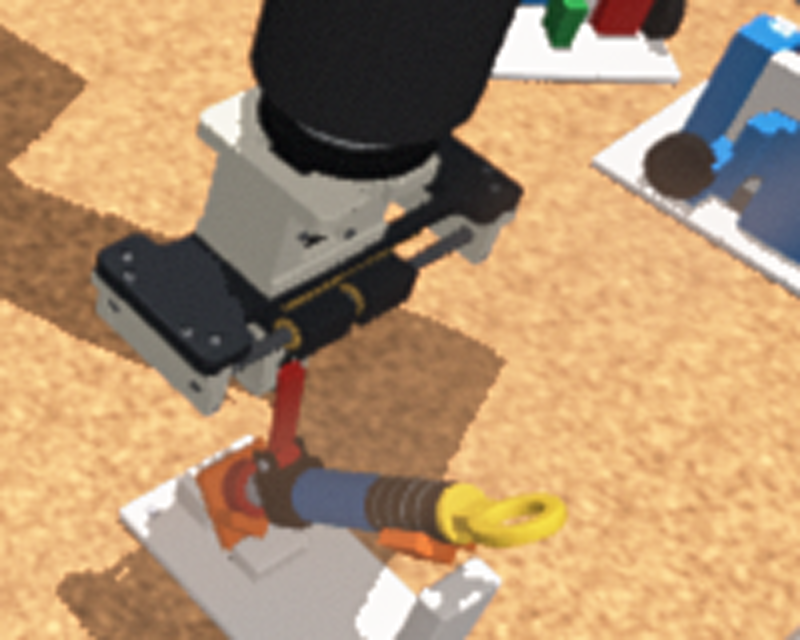

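View pics/s9.png

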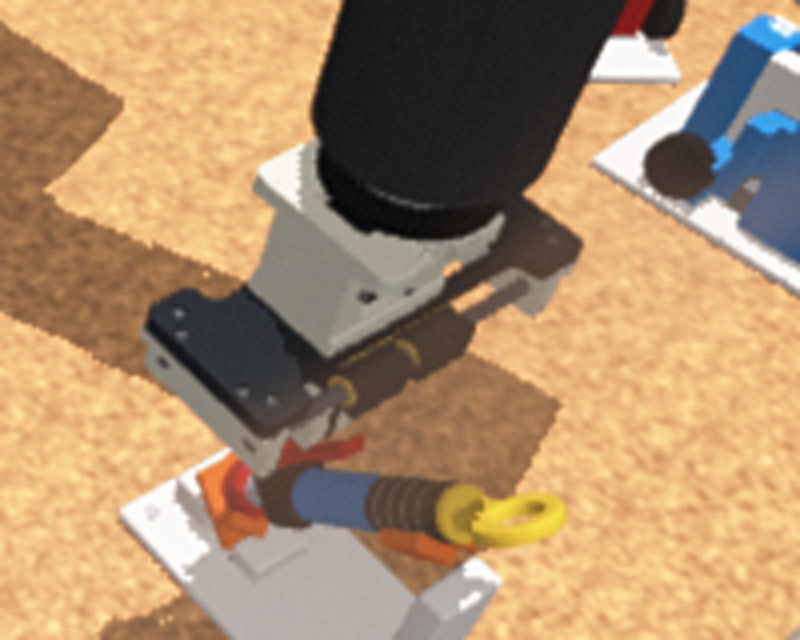

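The lever has gone past dead centre and lies near the tube, and the pole hasn't moved. I'll rise and check.

```bash
python3 -m handwheel '[[[0.005,0,-0.02,0,1],[0,0,-0.035,0,0.6],[0,0,-0.04,0,0],[0,0,-0.04,0,0],[0,0,0,0,0]]]'; python3 - <<'E'
from h import *
PT["shut"]=(-.021,.024);P=[.623,.2477,.092,.319]
S=shot("scene");save(S,"s10.png",[proj(S,polept(P,"shut")),proj(S,polept(P,"pole_eye")),proj(S,polept(P,"pole_grip"))],crop=(370,160,520,280),s=5)
for n in("pole_grip","pole_eye","lever_tip","lever_pivot"):print(n,[(np.round(x["xy"],1),round(x["conf"],2)) for x in place_of(n,S)[:2]],proj(S,polept(P,n if n!="lever_tip" else "shut")))
E
```

```text
clock: 10.32
tool_pos: [0.5947, 0.237, 0.2834]
orientation: [179.9, 0.8, -161.6]
force: [1.3, 0.6, 1.7]
opening: 0.0218
pole_grip [(array([435.8, 222.4]), 0.72), (array([186.2, 233.5]), 0.54)] [434.00931287 223.41618072]
pole_eye [(array([478.8, 231.5]), 0.92)] [478.83027574 228.59700423]
lever_tip [(array([420.6, 212.3]), 0.54), (array([438.7, 216.8]), 0.45)] [438.95135264 214.72173064]
lever_pivot [(array([423.2, 212.8]), 0.96)] [419.51543834 213.11462219]
```

View pics/s10.png

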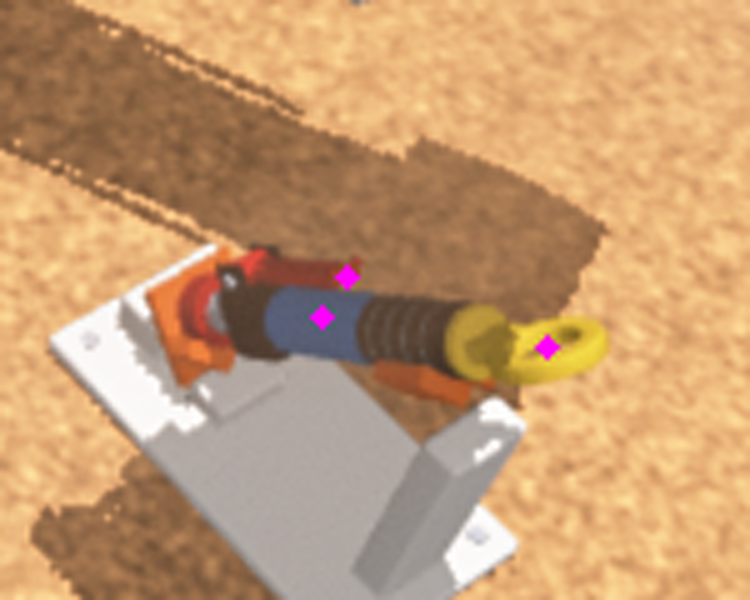

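The lever is flat along the tube in s10, with its tip at the predicted shut point (439,215), and the pole is still in its rest. I'll go above the grip point and open.

```bash
python3 -m handwheel '[[[-0.024,0.001,0,0,0],[0,0,0.03,0,0],[0,0,0.03,0,0],[0,0,0.03,0,0],[0,0,0.03,0,0],[0,0,0,0,0],[0,0,0,0,0]]]'; python3 - <<'E'
from h import *
o=telemetry.get_obs(); P=np.array([.623,.2477,.092]);u=np.array([np.cos(.319),np.sin(.319)])
d=o["tool_pos"]-P; print("r",d[:2]@u,"lat",d[:2]@[-u[1],u[0]],"z",d[2],o["orientation"],o["clock"])
S=shot("scene");save(S,"s11.png",crop=(350,100,550,260),s=4)
W=shot("wrist");save(W,"w11.png",s=1.2)
E
```

```text
clock: 11.15
tool_pos: [0.6131, 0.2435, 0.1513]
orientation: [-179.9, -0.3, -161.7]
force: [-0.3, 0.5, 2.2]
opening: 0.0856
r -0.010766855606696955 lat -0.0009051336181085065 z 0.059321967317219504 [-179.8804305    -0.29938401 -161.67229932] 11.15
```

View pics/s11.png

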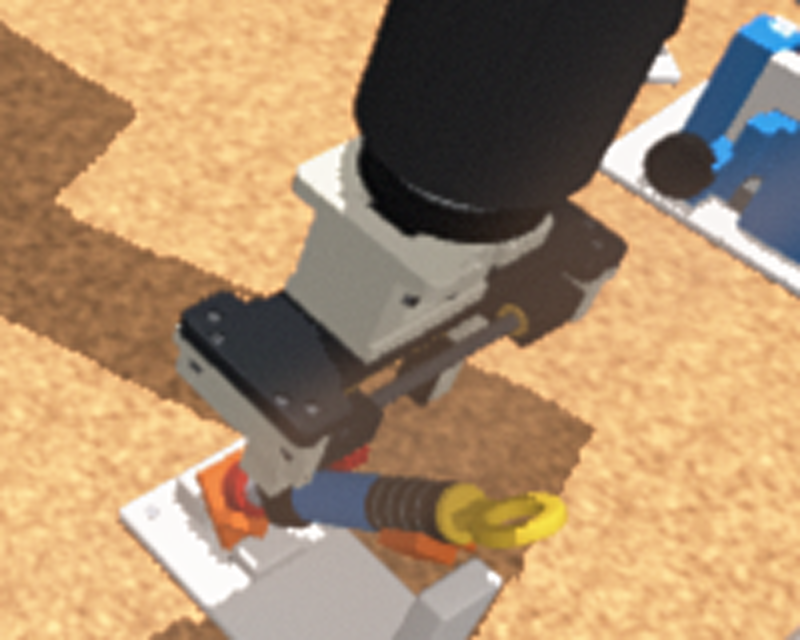

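View pics/w11.png

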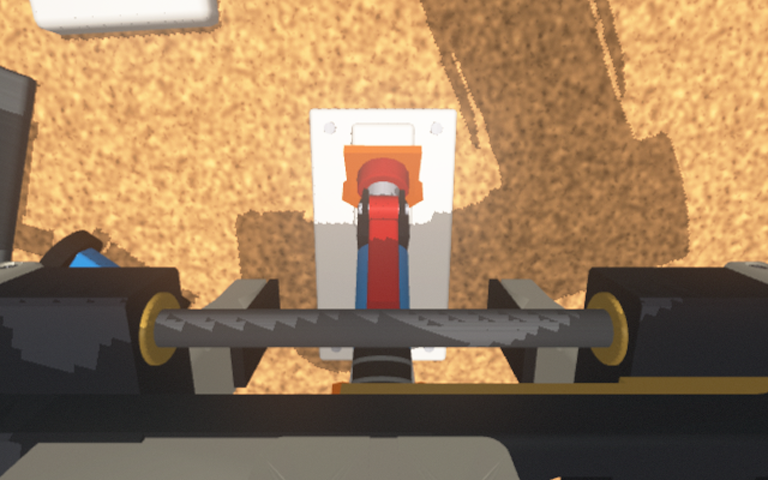

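The pole is straight and centred between the fingers in w11, with its axis at column 384 of 768. I'll descend and close.

```bash
python3 -m handwheel '[[[-0.003,0,0.016,0,0],[-0.002,0,0.016,0,0],[0,0,0.016,0,0],[0,0,0,0,0],[0,0,0,0,0]]]'; python3 -m handwheel '[[[0,0,0,0,1],[0,0,0,0,1],[0,0,0,0,1],[0,0,0,0,1],[0,0,0,0,1],[0,0,0,0,1],[0,0,0,0,1],[0,0,0,0,1],[0,0,0,0,1],[0,0,0,0,1]]]';python3 - <<'E'
from h import *
o=telemetry.get_obs(); P=np.array([.623,.2477,.092]);u=np.array([np.cos(.319),np.sin(.319)])
d=o["tool_pos"]-P; print("r",d[:2]@u,"lat",d[:2]@[-u[1],u[0]],"z",d[2],o["orientation"],o["force"],o["opening"])
S=shot("scene");save(S,"s12.png",crop=(350,100,550,260),s=4)
E
```

```text
clock: 11.67
tool_pos: [0.6194, 0.2463, 0.107]
orientation: [-180.0, 0.1, -161.7]
force: [0.6, 0.3, 0.4]
opening: 0.0877
clock: 12.5
tool_pos: [0.619, 0.2453, 0.1056]
orientation: [-179.9, -0.0, -161.7]
force: [1.6, -3.2, 0.2]
opening: 0.027
r -0.004576412819090606 lat -0.0010135192919013699 z 0.013560194945680837 [-1.79938554e+02 -3.85785007e-02 -1.61673853e+02] [ 1.62889468 -3.1785343   0.16146972] 0.026998422799837555
```

View pics/s12.png

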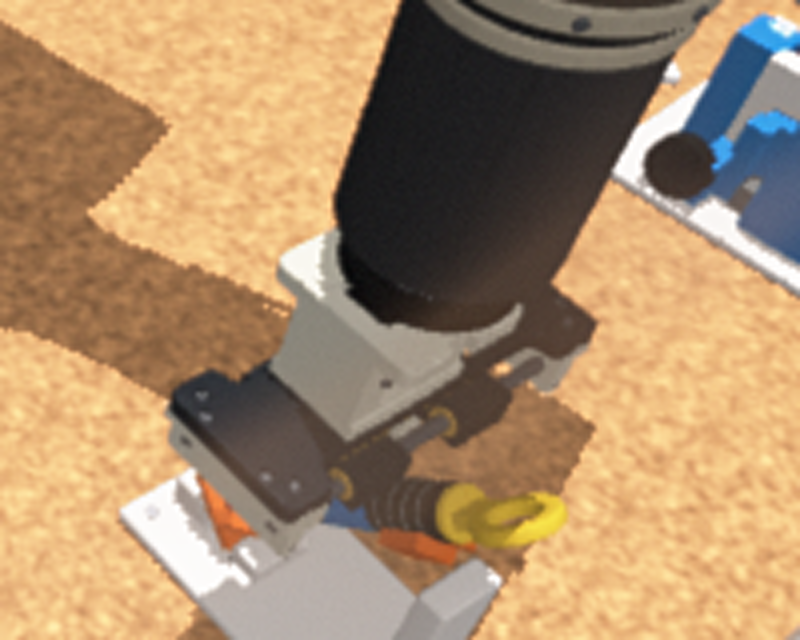

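Gripped at a 27 mm opening, but only about 3 mm of pad reaches below the pole axis. I'll re-grip about 4 mm lower for a firmer hold.

```bash
python3 -m handwheel '[[[0,0,0,0,0.5],[0,0,0,0,0.5],[0.0005,0.001,0.002,0,0.5],[0.0005,0,0.002,0,0.5],[0,0,0,0,0.5],[0,0,0,0,1],[0,0,0,0,1],[0,0,0,0,1],[0,0,0,0,1],[0,0,0,0,1]]]';python3 - <<'E'
from h import *
o=telemetry.get_obs(); P=np.array([.623,.2477,.092]);u=np.array([np.cos(.319),np.sin(.319)])
d=o["tool_pos"]-P; print("r",d[:2]@u,"lat",d[:2]@[-u[1],u[0]],"z",d[2],o["orientation"],o["force"],o["opening"])
E
python3 -m handwheel '[[[0,0,-0.003,0,1],[0,0,-0.005,0,1],[0,0,-0.008,0,1],[0,0,-0.01,0,1],[0,0,-0.012,0,1],[0,0,-0.012,0,1],[0,0,0,0,1],[0,0,0,0,1]]]'
python3 - <<'E'
from h import *
S=shot("scene");save(S,"s13.png",crop=(350,100,550,260),s=4)
E
```

```text
clock: 13.38
tool_pos: [0.6178, 0.2451, 0.1018]
orientation: [-179.9, -0.1, -161.7]
force: [1.9, -6.0, 0.9]
opening: 0.027
r -0.005697944672080635 lat -0.0008091109860397498 z 0.009810134367952084 [-1.79896146e+02 -5.04135496e-02 -1.61689280e+02] [ 1.88890335 -5.99545867  0.93148758] 0.02699694636209206
clock: 14.05
tool_pos: [0.6182, 0.2472, 0.1531]
orientation: [179.9, 0.2, -161.7]
force: [-0.8, -0.6, -4.3]
opening: 0.027
```

View pics/s13.png

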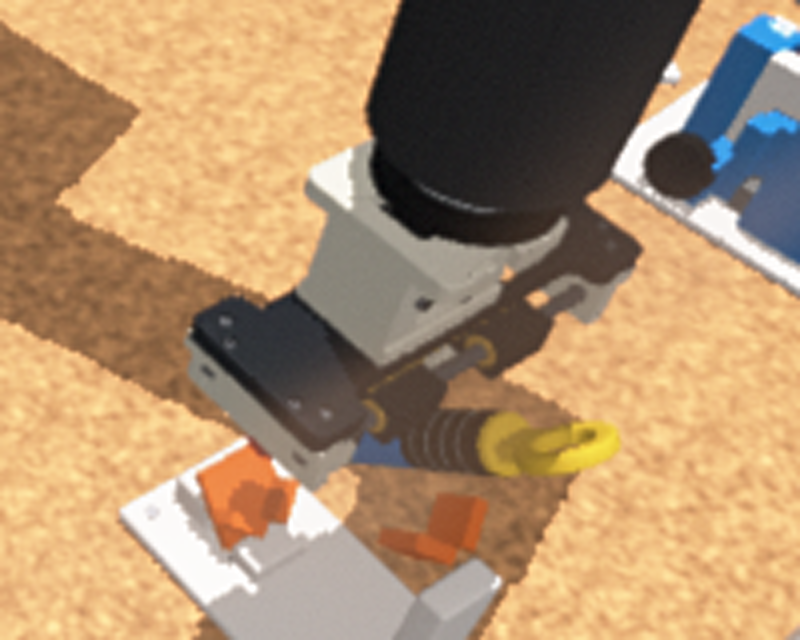

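The pole is lifted clear, held without slip, and the force shows about 3 N of extra load. I'll retract toward the robot, turn square to the stand, and move across in front of it.

```bash
python3 -m handwheel '[[[0.01,0,-0.006,0,1],[0.02,0.002,-0.008,0,1],[0.025,0.003,-0.008,0,1],[0.025,0.003,-0.008,0,1],[0.025,0.003,-0.008,0,1],[0.025,0.003,-0.008,0,1],[0.015,0.002,0,0.04,1],[0.007,0,0,0.08,1],[0,0,0,0.08,1],[0,0,0,0.08,1],[0,0,0,0.04,1],[0,-0.01,0,0,1],[0,-0.02,0,0,1]]]'
python3 -m handwheel '[[[0,-0.03,0,0,1],[0,-0.03,0,0,1],[0,-0.03,0,0,1],[0,-0.03,0,0,1],[0,-0.03,0,0,1],[0,-0.03,0,0,1],[0,-0.03,0,0,1],[0,-0.03,0,0,1],[0,-0.03,0,0,1],[0,-0.03,0,0,1],[0,-0.03,0,0,1],[0,-0.03,0,0,1],[0,-0.02,0,0,1],[0,-0.01,0,0,1],[0,0,0,0,1],[0,0,0,0,1]]]'
```

```text
clock: 15.18
tool_pos: [0.4678, 0.1846, 0.1973]
orientation: [-180.0, -0.0, -179.9]
force: [-0.1, -0.3, -3.3]
opening: 0.0274
clock: 16.52
tool_pos: [0.4673, -0.206, 0.1972]
orientation: [180.0, -0.1, 179.9]
force: [-0.0, 0.6, -3.3]
opening: 0.0272
```

```bash
cat > eye.py <<'E'
from h import *
import sys
o=telemetry.get_obs();t=o["tool_pos"];yw=np.radians(o["orientation"][2])
ex=-np.array([np.cos(yw),np.sin(yw)]); ey=np.array([-ex[1],ex[0]])
pred=np.append(t[:2]+ex*.0856+ey*.0008,t[2]+.0701)
S=shot("scene");T=shot("top");W=shot("wrist")
rs=[]
for p in (S,T):
    b=place_of("pole_eye",p);print([(np.round(x["xy"],1),round(x["conf"],2)) for x in b[:3]],np.round(proj(p,pred),1))
    b=best("pole_eye",p,pred)
    if b is not None: rs.append(ray(p,b))
print(np.round(t,4),o["orientation"],o["force"],o["clock"]);print("pred",np.round(pred,4),"tri",tri(rs) if len(rs)>1 else "")
R=[.6445,-.197,.01]
c=proj(S,pred);x0,y0=int(c[0])-75,int(c[1])-50
save(S,sys.argv[1]+"s.png",[],crop=(max(x0,0),max(y0,0),x0+150,y0+110),s=5)
c=proj(T,pred);x0,y0=int(c[0])-60,int(c[1])-50
save(T,sys.argv[1]+"t.png",[],crop=(x0,y0,x0+120,y0+90),s=6)
save(W,sys.argv[1]+"w.png")
E
python3 eye.py e1
```

```text
[(array([174.1, 185.8]), 0.97), (array([187.3, 168.1]), 0.24)] [176.9 184.1]
[(array([429.7, 201.5]), 0.51)] [428.9 204.8]
[ 0.4673 -0.206   0.1972] [ 1.79980221e+02 -5.08327816e-02  1.79925946e+02] [-0.02017619  0.60964525 -3.25884164] 16.5167
pred [ 0.5529 -0.2053  0.2673] tri (array([ 0.55910089, -0.20738855,  0.2708992 ]), [np.float64(1.2), np.float64(1.2)])
```

```bash
ls pics | tail -3
```

```text
w6.png
w6.png.npz
wrist0.png
```

View pics/e1s.png

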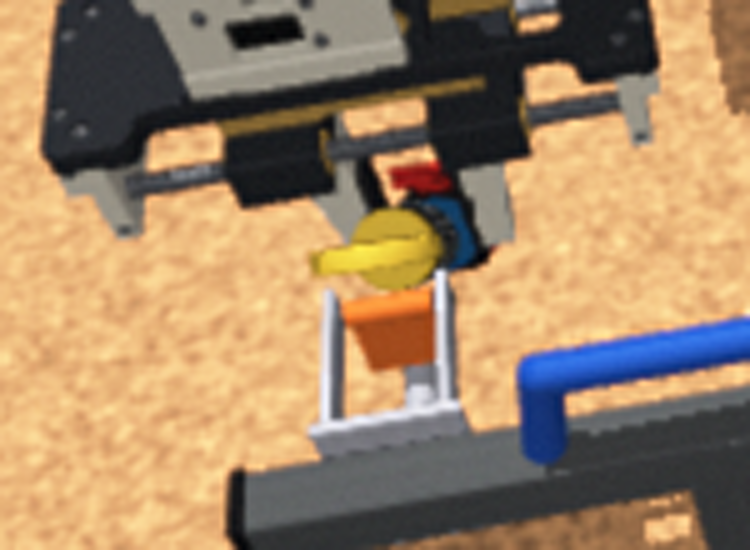

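View pics/e1t.png

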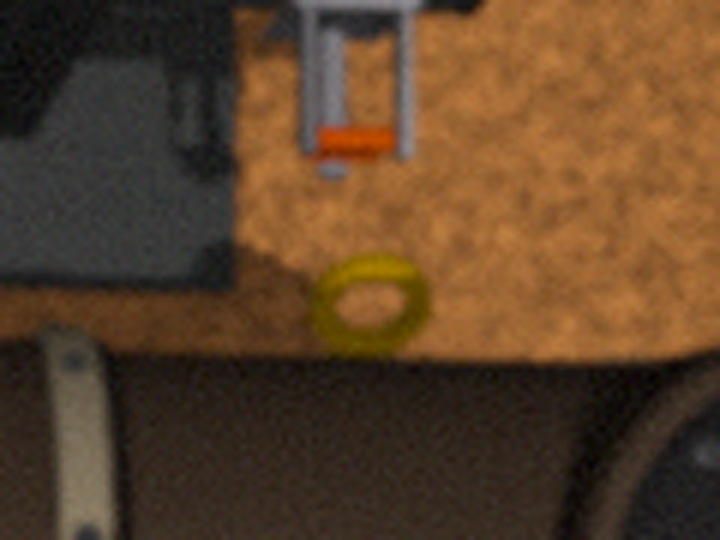

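e1s shows the eye just in front of the hook at crop (375,255). In e1t the ring centre is at crop (371,303) and the peg at column 332, so the eye must go about 12 mm to +y. I'll correct that and measure the height again.

```bash
python3 -m handwheel '[[[0,0.006,0,0,1],[0,0.006,0,0,1],[0,0,0,0,1],[0,0,0,0,1]]]'; python3 eye.py e2
```

```text
clock: 17.2
tool_pos: [0.4683, -0.1931, 0.1976]
orientation: [180.0, 0.0, -179.9]
force: [0.2, -0.3, -3.0]
opening: 0.0272
[(array([184.3, 185. ]), 0.87)] [185.3 182.8]
[(array([422.6, 202. ]), 0.51)] [422.3 204.3]
[ 0.4683 -0.1931  0.1976] [ 1.79998547e+02  1.27795866e-02 -1.79949902e+02] [ 0.21340592 -0.30649758 -2.9973996 ] 17.2
pred [ 0.5539 -0.1922  0.2677] tri (array([ 0.55850428, -0.1934202 ,  0.26794879]), [np.float64(0.5), np.float64(0.5)])
```

View pics/e2s.png

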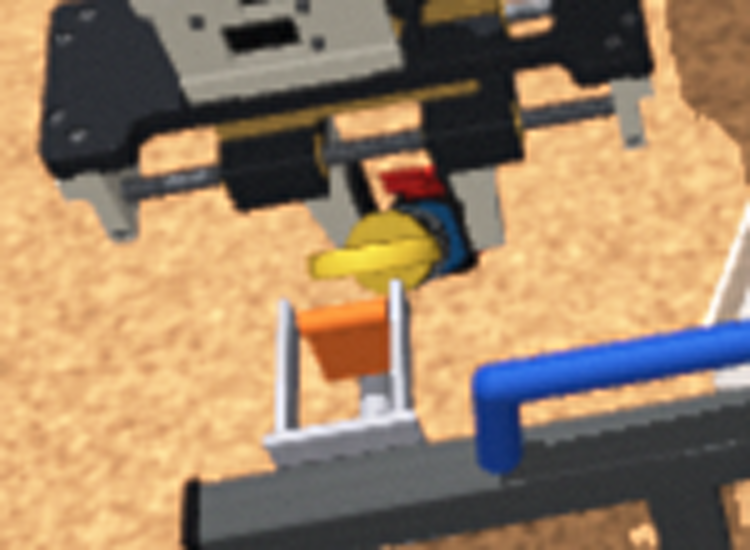

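View pics/e2t.png

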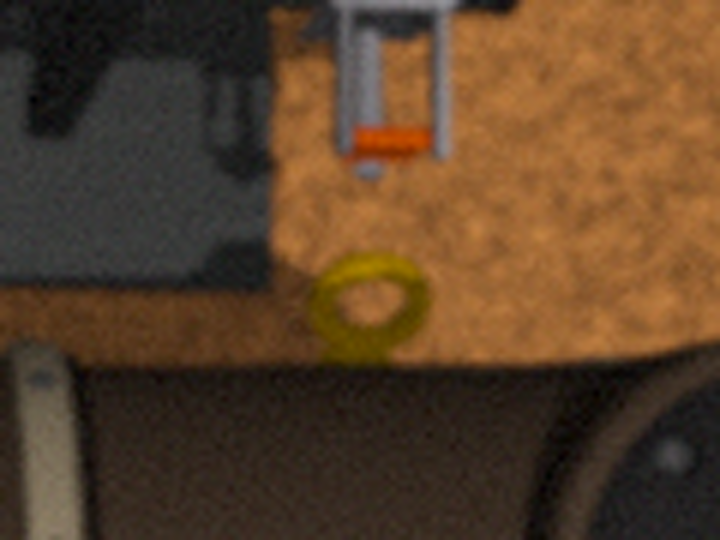

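View pics/e2w.png

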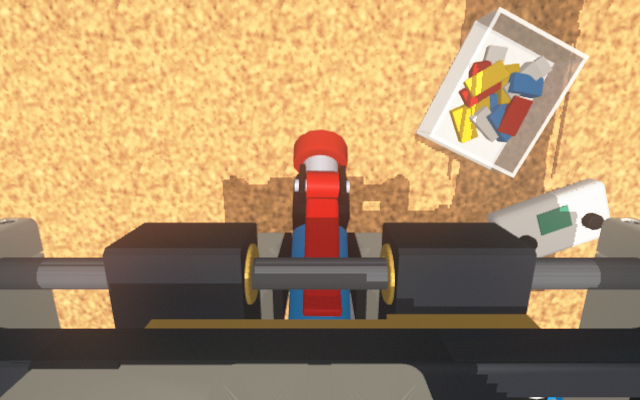

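The top view now has ring and peg in line (columns 371 and 369), and the triangulated eye height of 0.268 matches the prediction. I'll start threading slowly while watching the force.

```bash
python3 -m handwheel '[[[-0.005,0,0,0,1],[-0.005,0,0.0005,0,1],[-0.005,0,0.0005,0,1],[-0.005,0,0.0005,0,1],[-0.005,0,0,0,1],[0,0,0,0,1]]]'; python3 -m handwheel '[[[-0.003,0,0.0003,0,1],[-0.003,0,0.0003,0,1],[-0.002,0,0.0002,0,1],[0,0,0,0,1]]]';python3 eye.py e3
```

```text
clock: 18.05
tool_pos: [0.4943, -0.1937, 0.1958]
orientation: [-180.0, -0.0, -180.0]
force: [0.2, 0.3, -3.2]
opening: 0.0271
clock: 18.38
tool_pos: [0.5016, -0.1937, 0.1952]
orientation: [-180.0, 0.0, 180.0]
force: [0.2, -0.0, -2.2]
opening: 0.027
[(array([184.3, 202.2]), 0.59), (array([187.4, 233.3]), 0.25)] [186.4 199.8]
[(array([423.1, 184.9]), 0.6)] [421.8 187.8]
[ 0.5016 -0.1937  0.1952] [-1.79995844e+02  5.37152203e-03  1.79992431e+02] [ 0.1726914  -0.01364845 -2.16760622] 18.3833
pred [ 0.5872 -0.1929  0.2653] tri (array([ 0.59279007, -0.19546807,  0.26729142]), [np.float64(0.2), np.float64(0.2)])
```

View pics/e3s.png

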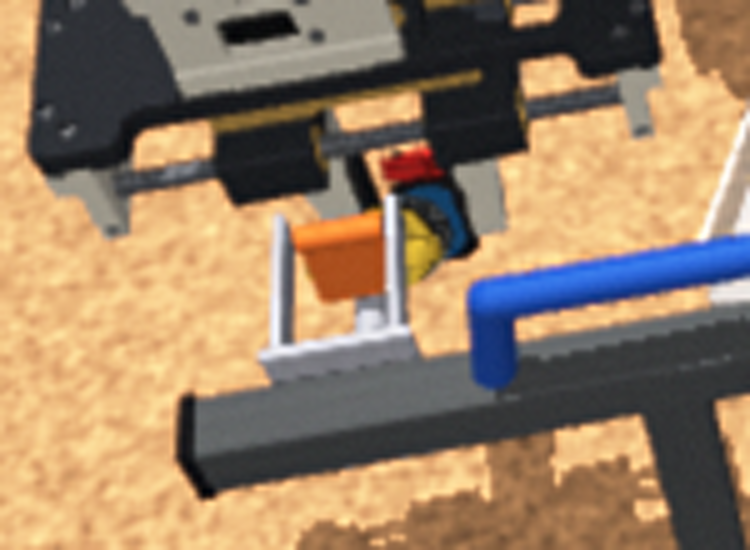

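View pics/e3t.png

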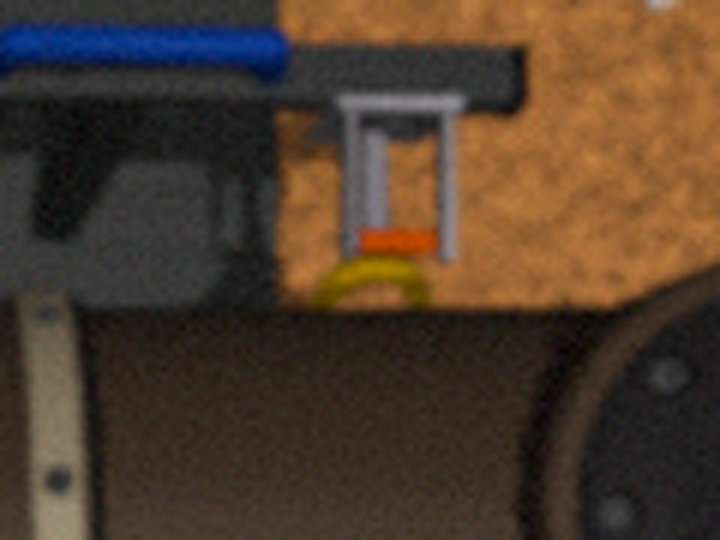

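The ring top now covers the peg tip and the keeper is still down. Contact force is close to zero. Continuing in small steps.

```bash
python3 -m handwheel '[[[-0.002,0,0.0002,0,1],[-0.002,0,0.0002,0,1],[-0.001,0,0,0,1],[0,0,0,0,1]]]'; python3 -c "
from plant import telemetry as t;o=t.get_obs();print(o['force'],o['moment'])"; python3 -m handwheel '[[[-0.002,0,0.0002,0,1],[-0.002,0,0.0002,0,1],[-0.001,0,0,0,1],[0,0,0,0,1]]]';python3 eye.py e4
```

```text
clock: 19.07
tool_pos: [0.5065, -0.1937, 0.1948]
orientation: [-180.0, -0.0, 180.0]
force: [0.2, 0.5, -4.0]
opening: 0.0272
[ 0.17446541  0.45021908 -4.04243254] [-0.11739904 -0.00026121 -0.04631549]
clock: 19.4
tool_pos: [0.5114, -0.1937, 0.1944]
orientation: [-180.0, -0.0, 180.0]
force: [-0.3, -0.8, -3.3]
opening: 0.0274
[(array([186. , 207.5]), 0.66)] [186.8 205.1]
[] [421.5 183. ]
[ 0.5114 -0.1937  0.1944] [-1.79997676e+02 -2.97834243e-03  1.79993862e+02] [-0.25682015 -0.76637192 -3.26152284] 19.4
pred [ 0.597  -0.1929  0.2645] tri
```

View pics/e4s.png

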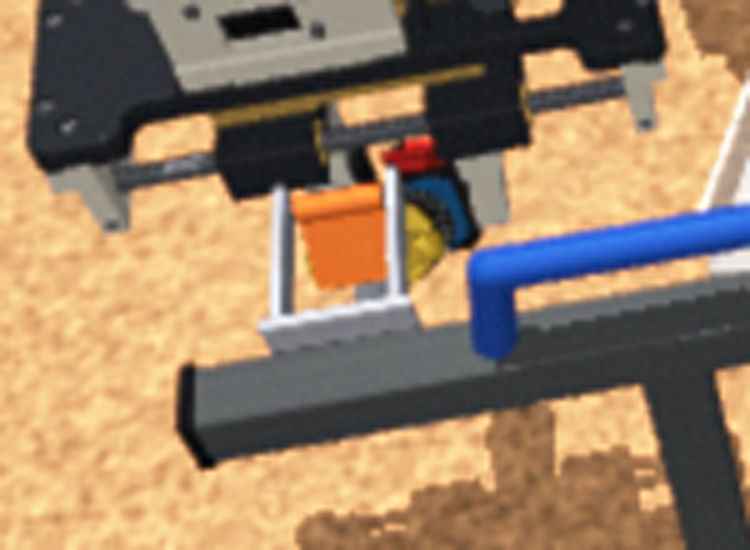

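View pics/e4t.png

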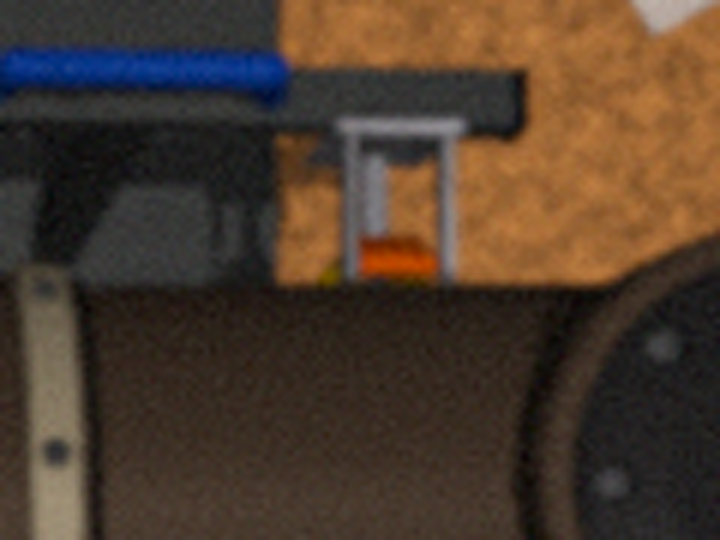

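The keeper has started to swing up and there is no contact force, so the peg is in the hole. Continuing.

```bash
python3 -m handwheel '[[[-0.002,0,0.0002,0,1],[-0.002,0,0.0002,0,1],[-0.001,0,0,0,1],[0,0,0,0,1]]]'; python3 -m handwheel '[[[-0.001,0,0.0002,0,1],[-0.001,0,0,0,1],[0,0,0,0,1],[0,0,0,0,1]]]';python3 eye.py e5
```

```text
clock: 20.08
tool_pos: [0.5165, -0.1937, 0.194]
orientation: [-180.0, 0.0, 180.0]
force: [0.2, -0.1, -3.0]
opening: 0.0273
clock: 20.42
tool_pos: [0.5182, -0.1937, 0.1938]
orientation: [180.0, -0.0, 180.0]
force: [-0.5, 1.4, -3.5]
opening: 0.0268
[(array([184.4, 212.5]), 0.61)] [187.2 208.8]
[] [421.4 179.7]
[ 0.5182 -0.1937  0.1938] [ 1.79999473e+02 -6.25981134e-03  1.79987464e+02] [-0.47342474  1.41239113 -3.48393037] 20.4167
pred [ 0.6038 -0.1929  0.2639] tri
```

View pics/e5s.png

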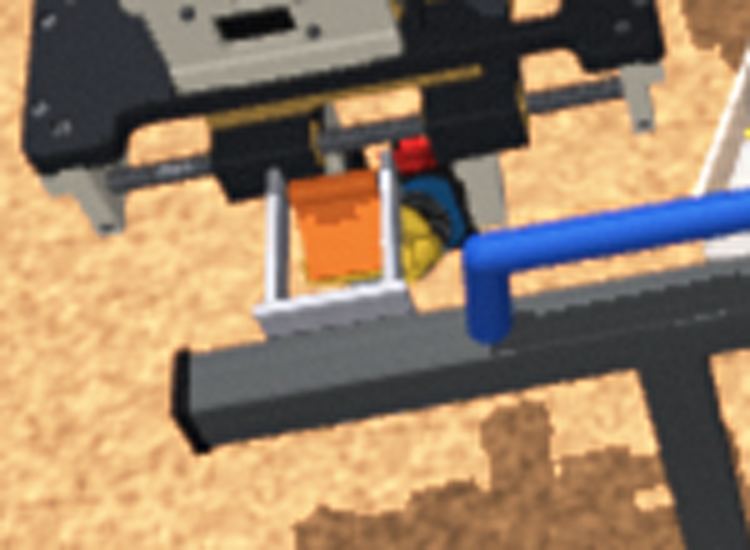

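View pics/e5t.png

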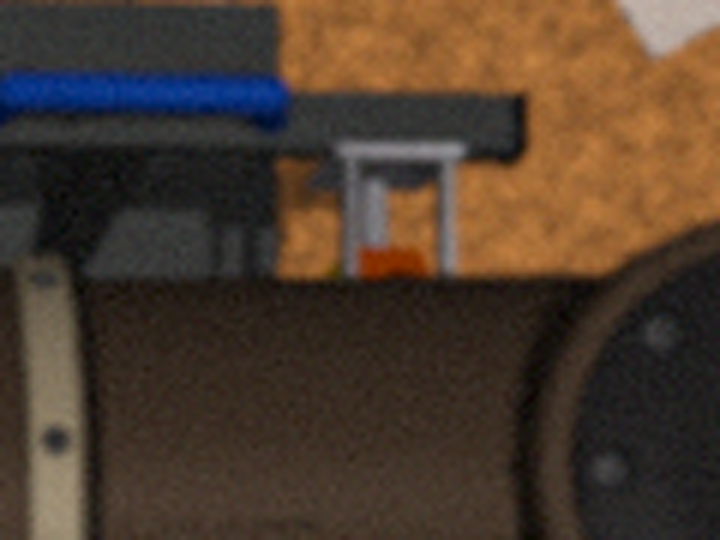

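The keeper is lifted and the yellow ring shows under its lower edge at crop (345,278). I'll continue toward the plate.

```bash
python3 -m handwheel '[[[-0.001,0,0.0001,0,1],[-0.001,0,0.0001,0,1],[-0.001,0,0.0001,0,1],[0,0,0,0,1],[-0.001,0,0.0001,0,1],[-0.001,0,0.0001,0,1],[0,0,0,0,1]]]'; python3 - <<'E'
from h import *
S=shot("scene");save(S,"s20.png",crop=(110,160,260,270),s=5)
E
python3 -m handwheel '[[[-0.0015,0,0.0001,0,1],[-0.0015,0,0.0001,0,1],[-0.0015,0,0.0001,0,1],[-0.0015,0,0.0001,0,1],[0,0,0,0,1],[0,0,0,0,1]]]'; python3 - <<'E'
from h import *
S=shot("scene");save(S,"s21.png",crop=(110,160,260,270),s=5);print(telemetry.get_obs()["force"])
E
```

```text
clock: 21.35
tool_pos: [0.5234, -0.1937, 0.1933]
orientation: [-180.0, -0.0, 180.0]
force: [0.5, 0.2, -3.0]
opening: 0.0271
clock: 21.9
tool_pos: [0.5292, -0.1937, 0.1929]
orientation: [180.0, -0.0, 180.0]
force: [-0.6, -0.3, -3.8]
opening: 0.0269
[ 0.04185019  0.43929362 -3.56580433]
```

View pics/s20.png

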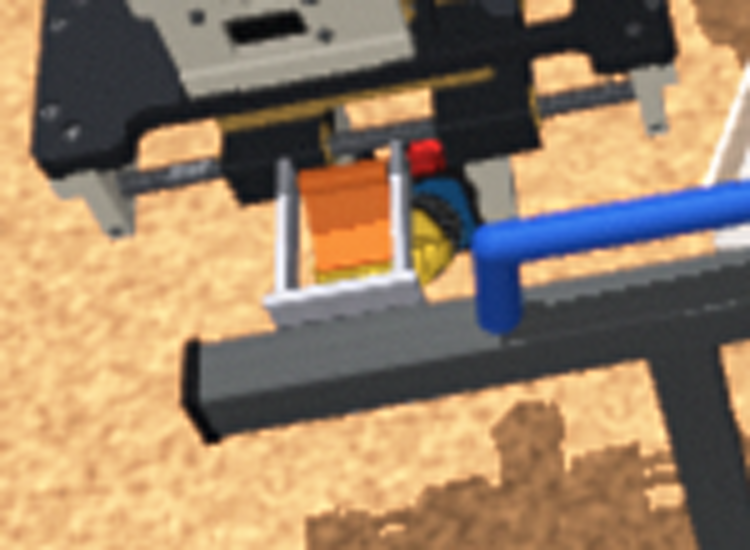

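View pics/s21.png

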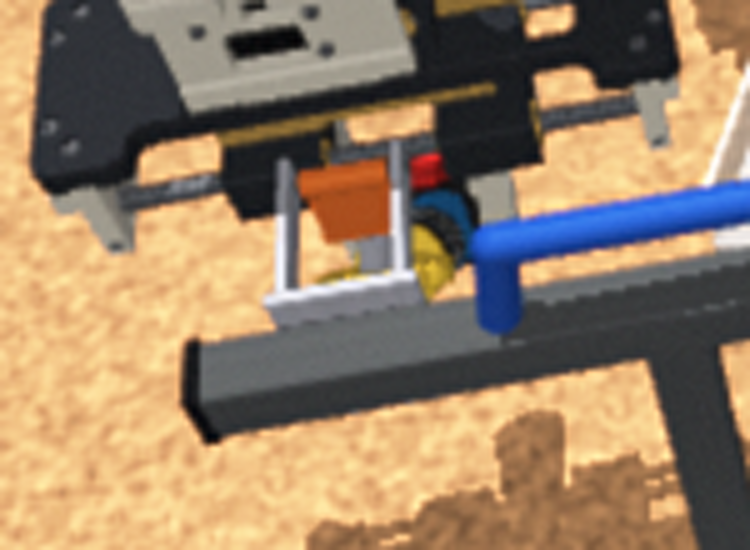

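In s20 the keeper is high. In s21 it has dropped plumb behind the ring, with peg and yellow ring visible plate-side. I'll push a bit further.

```bash
python3 -m handwheel '[[[-0.002,0,0.0002,0,1],[-0.002,0,0.0002,0,1],[-0.002,0,0.0002,0,1],[-0.001,0,0,0,1],[0,0,0,0,1]]]'; python3 -m handwheel '[[[0,0,0.0005,0,1],[0,0,0.0005,0,1],[0,0,0,0,1]]]';python3 -m handwheel '[[[0,0,0.0005,0,1],[0,0,0.0005,0,1],[0,0,0,0,1]]]'; python3 eye.py e6
```

```text
clock: 22.37
tool_pos: [0.5364, -0.1937, 0.1923]
orientation: [-180.0, -0.0, 180.0]
force: [0.9, 0.5, -4.4]
opening: 0.027
clock: 22.62
tool_pos: [0.5362, -0.1937, 0.1913]
orientation: [180.0, 0.0, 180.0]
force: [-0.4, 0.6, -4.4]
opening: 0.027
clock: 22.87
tool_pos: [0.5365, -0.1937, 0.1905]
orientation: [-180.0, 0.0, 180.0]
force: [-0.2, 0.7, -2.0]
opening: 0.0275
[(array([187.3, 221.9]), 0.61)] [188.4 219.7]
[] [420.7 171. ]
[ 0.5365 -0.1937  0.1905] [-1.79991441e+02  4.17529454e-02  1.79995319e+02] [-0.1901362   0.65966595 -2.04164647] 22.8667
pred [ 0.6221 -0.193   0.2606] tri
```

View pics/e6s.png

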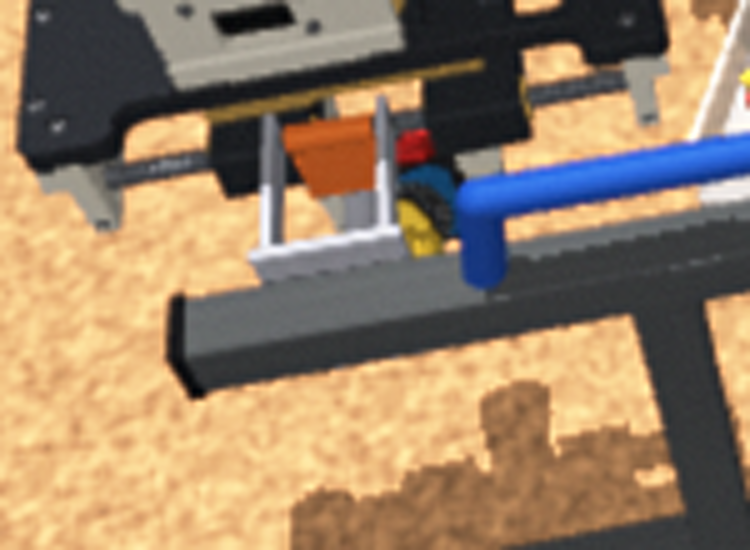

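Vertical load is passing to the peg (−4.4 to −2.0 N). I'll lower a little more until the peg carries it, then release.

```bash
python3 -m handwheel '[[[0,0,0.0005,0,1],[0,0,0,0,1],[0,0,0,0,1]]]'; python3 -m handwheel '[[[0,0,0.0003,0,1],[0,0,0,0,1],[0,0,0,0,1]]]'; python3 -c "
from plant import telemetry as t;o=t.get_obs();print(o['force'],o['moment'])"
```

```text
clock: 23.47
tool_pos: [0.5365, -0.1937, 0.1901]
orientation: [-180.0, 0.0, 180.0]
force: [1.8, -0.2, -1.4]
opening: 0.0272
clock: 23.72
tool_pos: [0.5365, -0.1937, 0.1898]
orientation: [-180.0, 0.0, 180.0]
force: [2.4, -0.7, -0.4]
opening: 0.0268
[ 2.42348255 -0.69712235 -0.37308755] [-0.15055303 -0.89552671  0.00979126]
```

```bash
python3 -m handwheel '[[[0,0,0,0,0],[0,0,0,0,0],[0,0,0,0,0],[0,0,0,0,0],[0.008,0,0,0,0],[0.02,0,0,0,0],[0.025,0,0,0,0],[0.025,0,0,0,0],[0.025,0,0,0,0],[0.01,0,0,0,0],[0,0,0,0,0],[0,0,0,0,0]]]'; python3 - <<'E'
from h import *
S=shot("scene");save(S,"s22.png",crop=(100,150,350,350),s=3)
E
```

```text
clock: 24.72
tool_pos: [0.4231, -0.1938, 0.1901]
orientation: [-180.0, 0.1, 180.0]
force: [0.5, 0.6, 0.1]
opening: 0.0876
```

View pics/s22.png

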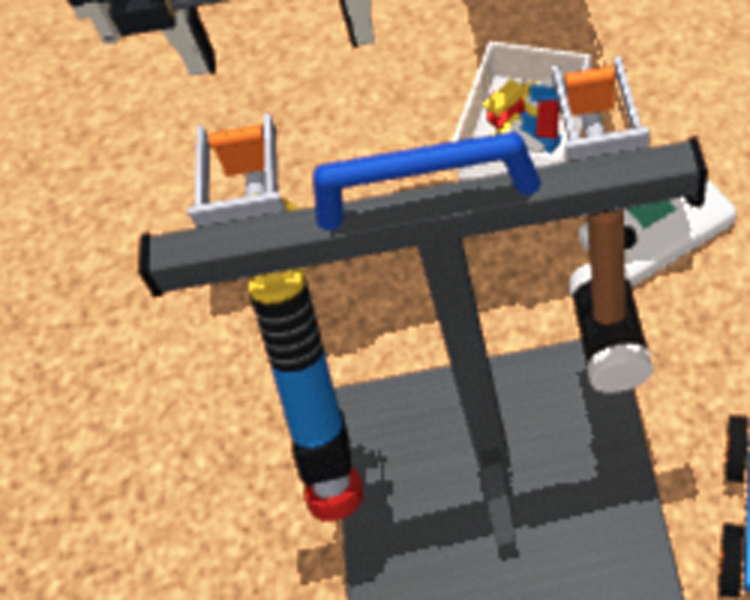

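The pole hangs on the peg with the keeper down. I'll let the swing die out and check it over time.

```bash
W='[[[0,0,0,0,0],[0,0,0,0,0],[0,0,0,0,0],[0,0,0,0,0],[0,0,0,0,0],[0,0,0,0,0],[0,0,0,0,0],[0,0,0,0,0],[0,0,0,0,0],[0,0,0,0,0],[0,0,0,0,0],[0,0,0,0,0],[0,0,0,0,0],[0,0,0,0,0],[0,0,0,0,0],[0,0,0,0,0],[0,0,0,0,0],[0,0,0,0,0],[0,0,0,0,0],[0,0,0,0,0]]]'
python3 -m handwheel '[[[0,0,0,0,0],[0,0,0,0,0],[0,0,0,0,0],[0,0,0,0,0],[0,0,0,0,0],[0,0,0,0,0],[0,0,0,0,0],[0,0,0,0,0],[0,0,0,0,0],[0,0,0,0,0],[0,0,0,0,0],[0,0,0,0,0],[0,0,0,0,0],[0,0,0,0,0],[0,0,0,0,0],[0,0,0,0,0],[0,0,0,0,0],[0,0,0,0,0],[0,0,0,0,0],[0,0,0,0,0]]]' >/dev/null
cat > mot.py <<'E'
from h import *
a=None
for i in range(8):
    S=shot("scene"); g=cv2.cvtColor(S["color"],cv2.COLOR_RGB2GRAY).astype(float)[150:330,160:260]
    if a is not None: print(round(np.abs(g-a).mean(),2),round(np.percentile(np.abs(g-a),99.5),1),end=' | ')
    a=g
print(telemetry.get_obs()["clock"])
E
python3 mot.py
```

```text
6.18 155.0 | 6.29 163.0 | 5.12 169.0 | 3.38 88.0 | 2.08 71.0 | 1.22 12.0 | 2.24 75.0 | 26.8333
```

```bash
for i in 1 2 3; do python3 -m handwheel '[[[0,0,0,0,0],[0,0,0,0,0],[0,0,0,0,0],[0,0,0,0,0],[0,0,0,0,0],[0,0,0,0,0],[0,0,0,0,0],[0,0,0,0,0],[0,0,0,0,0],[0,0,0,0,0],[0,0,0,0,0],[0,0,0,0,0],[0,0,0,0,0],[0,0,0,0,0],[0,0,0,0,0],[0,0,0,0,0],[0,0,0,0,0],[0,0,0,0,0],[0,0,0,0,0],[0,0,0,0,0]]]' >/dev/null; done
cat > mot.py <<'E'
from h import *
l=[];
for i in range(16):
    S=shot("scene"); c=S["color"].astype(int)[240:345,165:250]
    m=(c[...,0]>120)&(c[...,1]<60)&(c[...,2]<70)
    ys,xs=np.nonzero(m); l.append((round(xs.mean()+165,1),round(ys.mean()+240,1)) if len(xs) else None)
print(l,telemetry.get_obs()["clock"])
E
python3 mot.py
```

```text
[(np.float64(212.1), np.float64(262.5)), (np.float64(212.0), np.float64(257.8)), (np.float64(211.9), np.float64(258.3)), (np.float64(212.1), np.float64(262.2)), (np.float64(212.6), np.float64(272.0)), (np.float64(212.9), np.float64(283.8)), (np.float64(212.6), np.float64(295.1)), (np.float64(211.0), np.float64(306.0)), (np.float64(211.4), np.float64(311.5)), (np.float64(211.3), np.float64(312.7)), (np.float64(211.4), np.float64(310.0)), (np.float64(210.9), np.float64(302.2)), (np.float64(211.9), np.float64(291.3)), (np.float64(211.8), np.float64(280.4)), (np.float64(212.0), np.float64(270.2)), (np.float64(211.9), np.float64(262.9))] 32.6333
```

It's still swinging, about ±27 px at the head, and decaying slowly. I'll measure the decay.

```bash
for i in 1 2 3; do python3 -m handwheel '[[[0,0,0,0,0],[0,0,0,0,0],[0,0,0,0,0],[0,0,0,0,0],[0,0,0,0,0],[0,0,0,0,0],[0,0,0,0,0],[0,0,0,0,0],[0,0,0,0,0],[0,0,0,0,0],[0,0,0,0,0],[0,0,0,0,0],[0,0,0,0,0],[0,0,0,0,0],[0,0,0,0,0],[0,0,0,0,0],[0,0,0,0,0],[0,0,0,0,0],[0,0,0,0,0],[0,0,0,0,0]]]' >/dev/null; done
python3 mot.py | tr -d 'np.float64'; python3 - <<'E'
from h import *
S=shot("scene");save(S,"s23.png",crop=(100,150,350,350),s=3)
E
```

```text
[((2121), (270)), ((2123), (2728)), ((2122), (273)), ((2127), (27)), ((2123), (2812)), ((212), (283)), ((211), (2911)), ((212), (292)), ((2121), (29)), ((2123), (2959)), ((2121), (2930)), ((2121), (289)), ((2128), (285)), ((2122), (2802)), ((2125), (2759)), ((212), (2739))] 38333
```

View pics/s23.png

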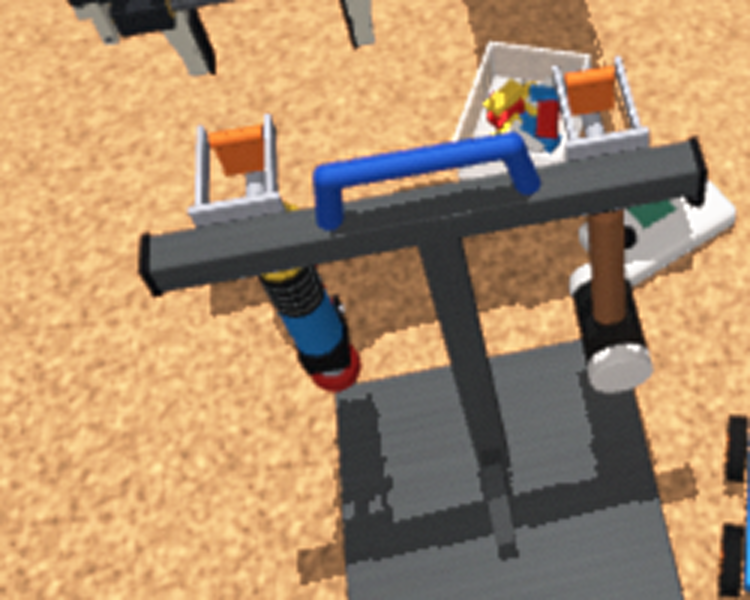

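The amplitude fell from about 27 to 12 px in 5.7 s, so a few more seconds will do. The keeper is down.

```bash
for i in 1 2 3 4; do python3 -m handwheel '[[[0,0,0,0,0],[0,0,0,0,0],[0,0,0,0,0],[0,0,0,0,0],[0,0,0,0,0],[0,0,0,0,0],[0,0,0,0,0],[0,0,0,0,0],[0,0,0,0,0],[0,0,0,0,0],[0,0,0,0,0],[0,0,0,0,0],[0,0,0,0,0],[0,0,0,0,0],[0,0,0,0,0],[0,0,0,0,0],[0,0,0,0,0],[0,0,0,0,0],[0,0,0,0,0],[0,0,0,0,0]]]' >/dev/null; done
sed -i 's/(round(xs.mean()+165,1),round(ys.mean()+240,1))/float(round(ys.mean()+240,1))/' mot.py; python3 mot.py
```

```text
[284.6, 284.5, 284.2, 284.1, 284.2, 284.2, 284.1, 284.1, 284.4, 284.4, 284.4, 284.4, 284.3, 284.1, 284.5, 284.2] 45.95
```

Still. Final check before handing in.

```bash
python3 - <<'E'
from h import *
S=shot("scene");T=shot("top");W=shot("wrist")
for n,X in (("pole_eye",[.625,-.194,.256]),("rover",[.7479,.0666,0]),("brick_bin",[.387,-.042,0]),("remote_box",[.516,.037,.01])):
    for p in (S,T): print(n,[(np.round(x["xy"],1),round(x["conf"],2)) for x in place_of(n,p)[:2]],np.round(proj(p,X),1))
print(telemetry.get_obs()["tool_pos"],telemetry.get_obs()["force"])
save(S,"f_s.png",crop=(120,150,270,300),s=4);save(T,"f_t.png",crop=(270,100,470,300),s=3.5);save(W,"f_w.png")
E
```

```text
pole_eye [(array([188.2, 228.4]), 0.94), (array([363.4, 327.9]), 0.58)] [188.6 223.3]
pole_eye [(array([421.3, 163.2]), 0.74)] [420.7 170. ]
rover [(array([362.6, 325.4]), 0.89)] [364.9 322.2]
rover [(array([302.7, 142.3]), 0.59)] [302.9 144. ]
brick_bin [(array([271.6, 195.2]), 0.94)] [273.4 193.5]
brick_bin [] [344.3 277.9]
remote_box [(array([318.6, 227.1]), 0.6)] [318.3 226.3]
remote_box [(array([310.3, 230.7]), 0.8), (array([421. , 167.4]), 0.55)] [313.8 228.7]
[ 0.42317389 -0.19369642  0.18956782] [-0.91097853 -0.54065299 -0.33500831]
```

View pics/f_s.png

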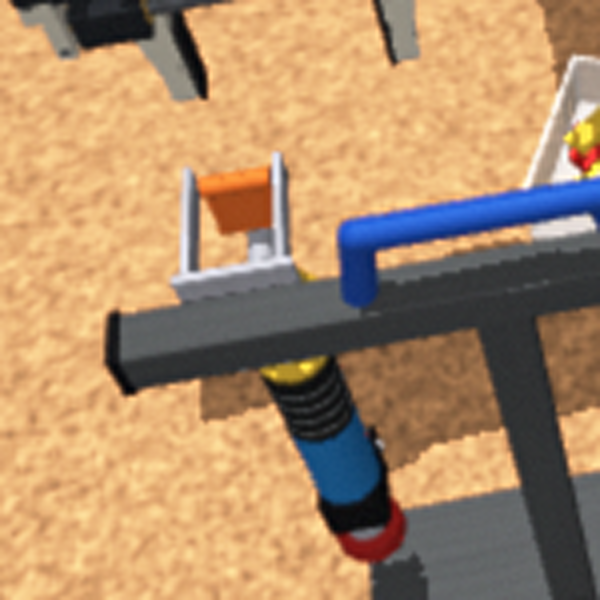

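View pics/f_t.png

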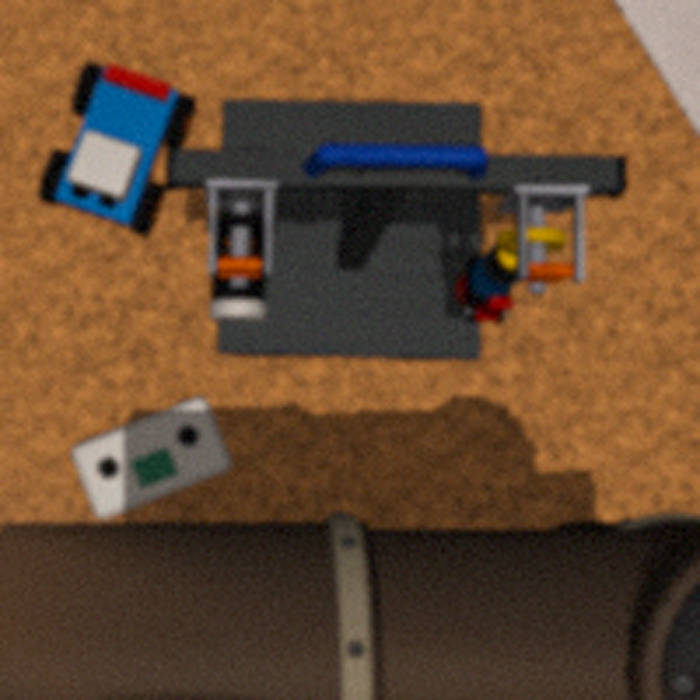

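View pics/f_w.png

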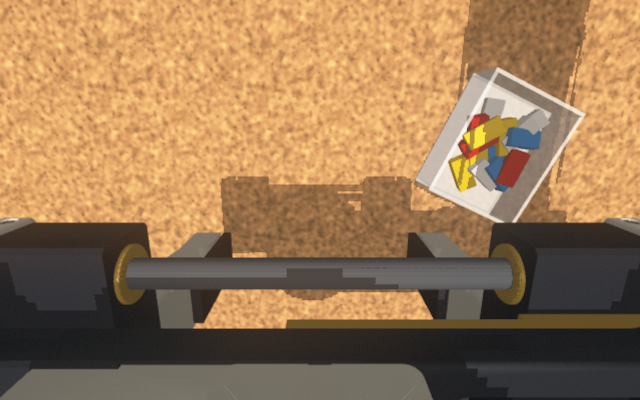

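```bash
python3 -c "
from plant import close_job, telemetry
print(close_job()); print(telemetry.get_obs()['clock'])"
```

```text
the job is handed in; nothing more can be done
None
the job is handed in; nothing more can be done
```

The job is handed in, at about 47 s of the 64 s allowed. The pole hangs upright and still on the free peg, with the keeper shut behind its eye. No verdict was reported.

**What I did**
- I pushed the red lever shut with closed fingers while the pole lay in its rest.
- I gripped the blue tube, regripped about 4 mm lower for a firmer hold, and carried the pole to the stand.
- I threaded the eye along the peg at the pole's 45° lean. The keeper swung up and dropped behind it. The contact forces I read between moves stayed within about 5 N.
- I set the weight on the peg, released, backed off, and waited about 22 s for the swing to die out.

**Last checks**
- **Eye and keeper:** from the top view I estimate the eye centre about 21 mm from the plate, against a limit of 30. The keeper hangs plumb.
- **Stillness:** the magnet head moved about 0.5 px peak to peak over 16 pictures.
- **Gripper:** open, about 0.1 m clear of the pole, touching nothing.

**Checks that were weaker or disagreed**
- **Eye distance:** the network's top-view eye reading put it about 15 mm nearer the plate than my estimate. Both are inside the allowed range.
- **Lever:** its shut position was clear in the rest and during the carry. At the end I only saw that it does not stick out from the pole.
- **Tube:** I never measured how far it had slid.
- **Bystanders:** the remote's network position changed about 3 px (roughly 7 mm) in the top view and under 2 px in the scene view. I take this as noise from the arm's shadow. The rover and bin read within about 3 px of their start, though the final top view missed the bin.

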